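# Charge the tumbling barrel and seal its cover crosswise

## Robot

A 6-joint arm with a two-finger parallel gripper is mounted at the origin on the work surface. World frame = base frame: x ahead of the robot, y to its left, z up, the work surface at z = 0. Lengths are in mm, angles in degrees, forces in N, time in s.
With the tool pointing down it reaches from about 300 to 850 mm from the base axis. Payload 4.2 kg.
Tool frame: the origin (TCP) lies between the finger pads; the fingertips stand 22 mm ahead of it and the grasp point (between the pads) lies 3 mm ahead of it (env.finger_overhang is the distance from the TCP to the fingertips, in mm); z points along the fingers, y is the line along which they close (so a half turn about z gives the same grasp; the last joint's range is limited). The gripper opens to 91 mm and grips with 3 to 60 N. Pads are 32 mm wide; open, the fingers measure 118 mm over their backs; the gripper's body (76 mm by 178 mm) begins 60 mm behind the grasp point.
Start: joints at [66.979, 18.312, 89.639, -0, 72.044, -1.146], TCP at [214.243, 533.611, 235.976] pointing down, gripper open.
Joint ranges: [-177.97, 177.97], [-48.28, 115.42], [12.27, 149.76], [-77.06, 257.06], [2.81, 150.46], [-146.56, 146.56]. Speed limits (degrees/s): [147.25, 147.25, 180, 180, 180, 180].

## Interface

Orientations are given as [roll, pitch, yaw] about the fixed x, y, z axes, in that order (R = Rz(yaw) Ry(pitch) Rx(roll)).
In Python, from workcell import state, cams, ticket, look_for, outline_of, env gives the robot as it stands.
- The arm moves only by the tool servo_tool, never from a script. Its argument "steps" is a list of rows, each a list of 3 entries, a list of its own where there are three numbers: the closure in counts, from 0 (fully open) to 255 (shut), then the shift along the tool's x, y, z in mm, then the turn, a rotation vector about the tool's x, y, z in rad. A call has exactly 10 rows; each row shifts and turns the commanded pose from where the row before left it, along the tool's axes as they then stand; what a row does not reach is not made up. A row lasts 1/10 s, in which the tool goes at most 50 mm and 8.59 degrees, less where a joint would pass 70% of its speed; a pose out of reach is approached as far as the arm can. A call with a gripper value outside its range is refused whole. The fingers move at their own pace and stop on an object; "squeeze" is the grip in N (left out, the last holds). Time passes only in rows, so rows that do not move let the fingers close, or fill a call up. It gives the time, the measured TCP pose, the force, the opening and the grip force at its end, in the units of the state.
- state(): the state, without advancing time (a new reading comes with each control period).
- cams.grab_frame(name): name is "scene" or "top"; returns a dict with "color" (420x560x3 uint8, red, green, blue), "z_map" (420x560 float32, mm along the optical axis (not along the pixel's ray), 0 where there is no reading), "fovy" (degrees; the focal length in pixels is half the picture's height over the tangent of half this angle, whatever the lens; pixels are square), "cx", "cy" (the principal point, pixels), "eye" and "rotation" of the camera in the world. Camera axes: x right, y up, looking along -z (the intrinsics and any distortion apply to the point x, -y, -z); pixel columns grow to the right and rows downward; lengths in mm; the calibration is good to about 2 mm. A picture is of the moment at which its call begins.
- ticket.job_done(): hands the job in; it is judged then, once.
Trained networks look in a picture, given as the dict that the camera call returned (one of the last four; its "shot" number tells which), for a name from the list of things; names that differ only in an ending like _2 or _b are one class to them, and where a whole thing is asked for, a point or a joint stands for the part that bears it (a point fixed in the world has none). Each returns a list of dicts, best first, with "confidence" (0 to 1); they miss things now and then, are a little off and sometimes report something else, mostly with a low value. They report only what shows in the picture. A call takes as long as a camera call. They do not tell look-alikes from the thing itself.
- look_for(picture, thing): "at" ([column, row] in pixels, amid what is visible of it).
- outline_of(picture, thing): "pixels" (420x560 bool, what is visible of it) and "at" ([column, row] in pixels, amid what is visible of it).
The state is a dict: "time_s": time; "qpos": joint angles; "qvel": joint speeds; "effort": joint torques, N m; "ee_pos": TCP position; "ee_rot": TCP orientation; "force": force on the tool from outside, world axes, zero at the start; "torque": the same for the moment, N m; "gripper_width": finger opening in mm; "gripper_force": force on a finger pad.
Only numpy, scipy, OpenCV 4.12 (cv2) and the standard library are available. Lean on these libraries where they do the work, as an engineer would, in place of code of your own. Each camera call takes 0.05 s, during which the arm holds its last target. There are 200 camera calls.

## Task

Crank the vise handle until the jaw grips the tumbling barrel solidly, put every brass casting from the bench into the barrel, then set the cover on with its lugs between the wing nuts and turn it clockwise so that every slot is home on its stud. Only then tighten the four wing nuts clockwise in star order (each followed by the one opposite) and in two rounds: about a quarter turn each in the first round, then all fully home to their stops in the second, so that the cover goes down evenly on its seal. Leave the barrel in the vise, and do not disturb the brick, the beaker or the tin.

Things in the scene. Friction and masses are not known exactly. Their poses are not given: they have to be found in the camera images.
- vise: 100 mm machine vise on a hardwood riser, fixed to the bench (its place and yaw vary). Origin on the bench under the middle of the barrel station; z up; its y axis is the clamping direction, the fixed jaw at +y (its face 40 from the origin), the handle at -y. Bed top 60 above the bench, jaws up to 101; overall 150 (x) by 270 (y) without the handle
- vise_jaw: the sliding jaw of the vise, 104 wide, 35 thick, 38 high; origin at the bottom of its face; it moves along the vise's +y, 6 mm per turn of the handle
- vise_crank (a joint): turning angle (rad) of the vise's crank; grows clockwise seen from the handle end (looking along the vise's +y), closing the jaw. The handle lies 40 mm * (sin(angle) along the vise's x, cos(angle) up) from the axis. Starts at 3.0 to 6.5, the jaw takes hold of the barrel at about 10.5, the crank comes up solid at 11.0. Needs about 6 N; stays where it is left
- crank_axis (a point): point on the crank's axis, level with the middle of the handle grip (192 from the vise origin towards -y, 82 above the bench); axes unimportant
- crank_handle (a point): centre of the crank's handle grip: a black cylinder 16 diameter, 44 long, lying parallel to the vise's y axis, 40 mm off the crank axis, free to spin on its pin; the steel crank arm begins 23 from this centre, on the vise's side. Its orientation means nothing
- barrel: eight-sided grey tumbling barrel, loose, standing open end up on the vise bed between the jaws; 80 across flats, 70 high, inside 72 across flats, floor 5 thick. Origin at the centre of its underside; z up; the four studs stand on its +x, +y, -x and -y axes
- barrel_mouth (a point): centre of the barrel's mouth, level with the top of its aluminium flange (148 across flats, 8 thick); axes as the barrel's. A rubber O-ring (82 diameter) stands 3.5 proud of the flange. Four 8 mm studs stand 64 from this point, each with a captive wing nut, its washer 12 to 13 above the flange at the start; between the wings of opposite nuts at least 100 is clear
- cover_handle (a point): centre of the cover's bar handle: black bar 38 long (point x), 14 thick (y), 26 high (z up) on an aluminium plate 92 diameter, 7 thick, plate top 13 below this point; under it a locating spigot 64 diameter, 5 deep, for the mouth. Starts flat on the bench, this point 25 up; 0.3 kg. Resting on the O-ring this point is 23.5 above the mouth point, sealed about 21
- cover_slot (a point): one of the cover's four alike slots, at the stud's home: 64 from the cover's centre on its x axis, level with the plate's top; axes as the cover's. Lugs on +x, +y, -x, -y, 26 wide, reach 77 from the centre; slot 11 wide, open at its clockwise side seen from above: let down with lugs 45 degrees off the studs, turn 45 degrees clockwise; home with lugs on the barrel's x and y axes, any way round
- nut1 (a joint): turning angle (rad) of wing nut 1: grows as it is turned clockwise from above (tightened). Starts between 0 and 0.3, touches the cover at about 1.3, comes up solid at 2.7 = fully home
- nut2 (a joint): turning angle (rad) of wing nut 2: grows as it is turned clockwise from above (tightened). Starts between 0 and 0.3, touches the cover at about 1.3, comes up solid at 2.7 = fully home
- nut3 (a joint): turning angle (rad) of wing nut 3: grows as it is turned clockwise from above (tightened). Starts between 0 and 0.3, touches the cover at about 1.3, comes up solid at 2.7 = fully home
- nut4 (a joint): turning angle (rad) of wing nut 4: grows as it is turned clockwise from above (tightened). Starts between 0 and 0.3, touches the cover at about 1.3, comes up solid at 2.7 = fully home
- nut1_wings (a point): middle of the wings of the captive steel wing nut on the barrel's +x axis. The wings are one flat fin, 28 long (point x), 8.5 thick (y), 18 high (z up), on a 4 thick foot and an 18 diameter, 2 thick washer whose underside is 15 below this point. Goes 12 down per turn (quick-lead thread), stays on its stud and where it is left; torque about 0.05 N m
- nut2_wings (a point): middle of the wings of the captive steel wing nut on the barrel's +y axis. The wings are one flat fin, 28 long (point x), 8.5 thick (y), 18 high (z up), on a 4 thick foot and an 18 diameter, 2 thick washer whose underside is 15 below this point. Goes 12 down per turn (quick-lead thread), stays on its stud and where it is left; torque about 0.05 N m
- nut3_wings (a point): middle of the wings of the captive steel wing nut on the barrel's -x axis. The wings are one flat fin, 28 long (point x), 8.5 thick (y), 18 high (z up), on a 4 thick foot and an 18 diameter, 2 thick washer whose underside is 15 below this point. Goes 12 down per turn (quick-lead thread), stays on its stud and where it is left; torque about 0.05 N m
- nut4_wings (a point): middle of the wings of the captive steel wing nut on the barrel's -y axis. The wings are one flat fin, 28 long (point x), 8.5 thick (y), 18 high (z up), on a 4 thick foot and an 18 diameter, 2 thick washer whose underside is 15 below this point. Goes 12 down per turn (quick-lead thread), stays on its stud and where it is left; torque about 0.05 N m
- casting1_mid (a point): centre of a rough brass band ring lying flat on the bench (may be absent): 25 outer and 19 inner diameter, 9 high; this point 4.5 above the bench
- casting2_mid (a point): centre of another such brass band ring (may be absent)
- casting3_mid (a point): centre of a rough brass buckle lying flat on the bench (may be absent): 34 long (point x), 20 wide (y), 9 high, open in the middle; this point 4.5 above the bench
- casting4_mid (a point): centre of another such brass buckle (may be absent)
- soldering_brick: bystander: brick with two round holes, 100 x 180 x 60; origin at the centre of its underside
- beaker: bystander: glass beaker, 72 diameter, 85 high; origin at the centre of its underside
- tin_dish: bystander: red tin with a terracotta dish on it, 96 diameter, 82 high; origin at the centre of its underside
There are look-alikes about, which are no part of the job. Of the things that look like the barrel, the smallest one is meant.

How it is judged (in metres and radians):
On the way, in this order (a step that is already met when the one before it is completed fails the run):
1. the vise jaw grips the barrel (value of joint vise_crank above 10.55 rad and contact force between vise_jaw and barrel above 4 N), for 0.2 s.
2. all castings are in the barrel and the cover lies on it with all four slots home on the studs (horizontal distance between each of casting1_mid, casting2_mid, casting3_mid, casting4_mid and barrel below 0.042 m and z of casting1_mid in the frame of barrel between 0 and 0.066 m and z of casting2_mid in the frame of barrel between 0 and 0.066 m and z of casting3_mid in the frame of barrel between 0 and 0.066 m and z of casting4_mid in the frame of barrel between 0 and 0.066 m and horizontal distance between cover_handle and barrel_mouth below 0.005 m and (angle between the x axis of cover_handle and the x axis of barrel, either way round below 0.1 rad or angle between the x axis of cover_handle and the y axis of barrel, either way round below 0.1 rad) and z of cover_handle in the frame of barrel_mouth below 0.026 m), for 0.2 s.
3. first round: all four nuts have been turned down to the cover (value of joint each of nut1, nut2, nut3, nut4 above 1 rad), for 0.1 s.
4. second round: all four nuts are fully home (value of joint each of nut1, nut2, nut3, nut4 above 2.5 rad), for 0.2 s.
At the end, for the whole second after the job is handed in: Nuts within 0.2 rad of their stops; cover under 22.2 mm above the mouth at its handle centre, level to 0.02 rad, centred to 5 mm, lugs on the studs to 0.1 rad; every casting in the barrel; barrel gripped (crank past 10.55, over 4 N), upright, still; bystanders within 30 mm (all of step 1 and all of step 4 and horizontal distance between each of casting1_mid, casting2_mid, casting3_mid, casting4_mid and barrel below 0.042 m and z of casting1_mid in the frame of barrel between 0 and 0.066 m and z of casting2_mid in the frame of barrel between 0 and 0.066 m and z of casting3_mid in the frame of barrel between 0 and 0.066 m and z of casting4_mid in the frame of barrel between 0 and 0.066 m and horizontal distance between cover_handle and barrel_mouth below 0.005 m and (angle between the x axis of cover_handle and the x axis of barrel, either way round below 0.1 rad or angle between the x axis of cover_handle and the y axis of barrel, either way round below 0.1 rad) and z of cover_handle in the frame of barrel_mouth below 0.0222 m and angle between the z axis of cover_handle and the z axis of barrel, either way round below 0.02 rad and linear speed of barrel below 0.02 m/s and angle between barrel's own z axis and vertical below 0.05 rad and distance of each of soldering_brick, beaker, tin_dish from where it was at the start of the episode below 0.03 m); the robot touches nothing.
It fails at once if two neighbouring nuts turned down to the cover (past 1.0 rad) before either of the nuts opposite them: not star order ((value of joint each of nut1, nut2 above 1 rad and value of joint each of nut3, nut4 below 0.9 rad) or (value of joint each of nut2, nut3 above 1 rad and value of joint each of nut4, nut1 below 0.9 rad) or (value of joint each of nut3, nut4 above 1 rad and value of joint each of nut1, nut2 below 0.9 rad) or (value of joint each of nut4, nut1 above 1 rad and value of joint each of nut2, nut3 below 0.9 rad)).
It fails at once if two neighbouring nuts brought home (past 2.3 rad) before either of the nuts opposite them: not star order ((value of joint each of nut1, nut2 above 2.3 rad and value of joint each of nut3, nut4 below 2.2 rad) or (value of joint each of nut2, nut3 above 2.3 rad and value of joint each of nut4, nut1 below 2.2 rad) or (value of joint each of nut3, nut4 above 2.3 rad and value of joint each of nut1, nut2 below 2.2 rad) or (value of joint each of nut4, nut1 above 2.3 rad and value of joint each of nut2, nut3 below 2.2 rad)).
It fails at once if a nut run down to more than 2.2 rad (a third of a turn) while another has not yet been turned down to the cover (below 0.9 rad): not a little at a time ((value of joint nut1 above 2.2 rad and value of joint any of nut2, nut3, nut4 below 0.9 rad) or (value of joint nut2 above 2.2 rad and value of joint any of nut1, nut3, nut4 below 0.9 rad) or (value of joint nut3 above 2.2 rad and value of joint any of nut1, nut2, nut4 below 0.9 rad) or (value of joint nut4 above 2.2 rad and value of joint any of nut1, nut2, nut3 below 0.9 rad)).
It fails at once if a bystander is pushed more than 30 mm or tipped ((distance of soldering_brick from where it was at the start of the episode above 0.03 m or angle between soldering_brick's own z axis and vertical above 0.4 rad) or (distance of beaker from where it was at the start of the episode above 0.03 m or angle between beaker's own z axis and vertical above 0.4 rad) or (distance of tin_dish from where it was at the start of the episode above 0.03 m or angle between tin_dish's own z axis and vertical above 0.4 rad)).
Of casting1, casting2, casting3, casting4 only 2 to 4 are there at a start; the rules pass over those that are not, and their reading is None.
At some moment in a run one of casting1, casting2, casting3, casting4 may be knocked a few centimetres aside while the robot is not near it.
Once in a run the grip may slacken for a moment while it holds something.
It also fails if it takes over 210 s, if anything falls off the work surface, if the arm or the gripper's body presses on something with over 40 N, if the wrist force passes 120 N, or if a joint passes its speed limit or range.

## Working session

There is one attempt and no reset: what is moved stays moved. The work goes in short steps, Python scripts to look and compute and a tool call to move; the robot and the scene stay as the last step left them, time stands still between calls to the robot, and variables do not carry over. Pictures are saved under pics/ and viewed, at most 14 in all, crops included, and the job is handed in when it is done.

Besides the shell and the picture viewer there is one more tool, called after "Request:" by a JSON object that holds its "name" and its "arguments". servo_tool: Moves the arm, as the interface text tells. Its arguments: {"type":"object","properties":{"steps":{"type":"array","items":{"type":"array"}},"squeeze":{"type":"number"}},"required":["steps"]}

```bash
mkdir -p pics; ls
cat > h.py <<'E'
import numpy as np, cv2
from workcell import state,cams,ticket,look_for,outline_of,env
from scipy.spatial.transform import Rotation as R
def fpx(p): return 210/np.tan(np.radians(p['fovy'])/2)
def cloud(p):
    z=p['z_map'].astype(float);v,u=np.mgrid[:420,:560];f=fpx(p)
    c=np.stack([(u-p['cx'])*z/f,-(v-p['cy'])*z/f,-z],-1)
    w=c@np.array(p['rotation']).T+np.array(p['eye']);w[z==0]=np.nan
    return w
def save(p,n): cv2.imwrite('pics/'+n,p['color'][...,::-1])
E
python3 - <<'E'
from h import *
for n in('scene','top'):
    p=cams.grab_frame(n);save(p,n+'0.png');print(n,[k for k in p],p['fovy'],p['cx'],p['cy'],p['eye'],np.array(p['rotation']).round(3).tolist(),{k:v for k,v in p.items() if 'dist' in k})
    w=cloud(p)
    for t in ['vise','vise_jaw','barrel','cover_handle','crank_handle','nut1_wings','casting1_mid','casting3_mid','soldering_brick','beaker','tin_dish']:
        for d in look_for(p,t):
            c,r=map(int,np.round(d['at']));q=w[max(r-2,0):r+3,max(c-2,0):c+3].reshape(-1,3);print(t,round(d['confidence'],2),c,r,np.nanmedian(q,0).round())
print(state())
print([x for x in dir(env) if x[0]!='_'])
E
```

```text
pics
scene ['color', 'z_map', 'fovy', 'cx', 'cy', 'eye', 'rotation', 'shot'] 43.55861179380174 273.3492701850186 213.19814418690655 [1288.20776601  234.77231895 1001.01759075] [42.769, 0.808, 106.648] {}Traceback (most recent call last):
  File "<stdin>", line 4, in <module>
  File "h.py", line 8, in cloud
    w=c@np.array(p['rotation']).T+np.array(p['eye']);w[z==0]=np.nan
      ~~~~~~~~~~~~~~~~~~~~~~~~~~~^~~~~~~~~~~~~~~~~~~
ValueError: operands could not be broadcast together with shapes (420,560) (3,)
```

```bash
sed -i "s/np.array(p\['rotation'\]).T/R.from_euler('xyz',p['rotation'],degrees=True).as_matrix().T/" h.py
python3 - <<'E'
from h import *
for n in('scene','top'):
    p=cams.grab_frame(n);save(p,n+'0.png');print(n,p['fovy'],p['cx'],p['cy'],p['eye'],p['rotation'])
    w=cloud(p)
    print('bench z',np.nanmedian(w[...,2]),np.nanpercentile(w[...,2],[5,25,50]))
    for t in ['vise','vise_jaw','barrel','cover_handle','crank_handle','nut1_wings','casting1_mid','casting3_mid','soldering_brick','beaker','tin_dish']:
        for d in look_for(p,t):
            c,r=map(int,np.round(d['at']));q=w[max(r-2,0):r+3,max(c-2,0):c+3].reshape(-1,3);print(t,round(d['confidence'],2),c,r,np.nanmedian(q,0).round())
print(state())
print([x for x in dir(env) if x[0]!='_'])
E
```

```text
scene 43.55861179380174 273.3492701850186 213.19814418690655 [1288.20776601  234.77231895 1001.01759075] [ 42.7688707    0.80844909 106.64763487]
bench z -1.2779880112516366 [-715.67501617   -3.51301493   -1.27798801]
vise 0.49 425 285 [547. 351.  29.]
vise_jaw 0.64 156 204 [ 463. -352.    3.]
vise_jaw 0.6 277 261 [624.  31.  98.]
vise_jaw 0.59 203 206 [ 436. -228.    5.]
vise_jaw 0.3 173 304 [ 765. -157.   58.]
barrel 0.71 312 245 [539.  89.  73.]
barrel 0.71 312 175 [289.  29.  49.]
barrel 0.61 419 175 [191. 300.  32.]
cover_handle 0.91 426 286 [547. 354.  27.]
crank_handle 0.68 233 232 [548. -99.  68.]
nut1_wings 0.66 274 162 [362. -54. 138.]
nut1_wings 0.58 305 255 [637.  96. 160.]
nut1_wings 0.44 259 331 [781.  39.  67.]
soldering_brick 0.7 172 307 [ 773. -156.   59.]
soldering_brick 0.46 235 235 [547. -98.  60.]
beaker 0.89 368 329 [682. 249.  12.]
tin_dish 0.8 260 331 [780.  41.  67.]
tin_dish 0.3 424 285 [546. 349.  27.]
top 53.74385427543706 281.8834507671095 208.9578688383539 [ 373.67390521   16.75400244 1220.43693067] [  6.73861425  -1.7481469  -89.7275013 ]
bench z -0.118
[... 796 characters left out ...]
s': 1.25, 'qpos': array([ 6.69766790e+01,  1.83119797e+01,  8.96381361e+01,  5.30381845e-04,
        7.20431360e+01, -1.14555547e+00]), 'qvel': array([ 0.04904605, -0.02178525,  0.04574811, -0.01448492,  0.06819484,
       -0.02366532]), 'effort': array([ 1.05880605e-03, -4.12370932e+01, -2.32227963e+01,  7.28184194e-02,
        3.79845360e-02, -2.15438206e-05]), 'ee_pos': array([214.26464756, 533.61605548, 235.98099162]), 'ee_rot': array([ 1.79993243e+02, -3.69550704e-04,  1.58122071e+02]), 'force': array([-0.25757751, -0.5176031 ,  0.20761113]), 'torque': array([0.00258953, 0.0822737 , 0.01167095]), 'gripper_force': 0.0, 'gripper_width': 91.0439591736048}
['Unreachable', 'finger_overhang']
```

View pics/scene0.png

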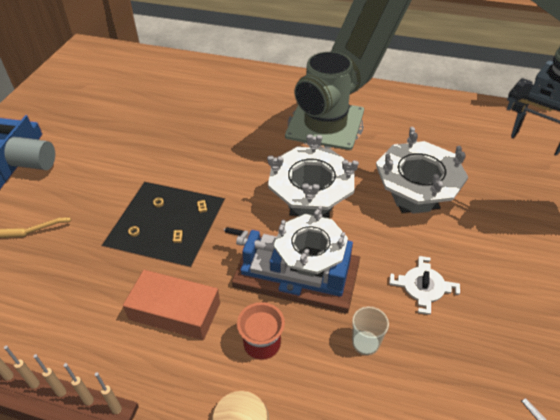

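View pics/top0.png

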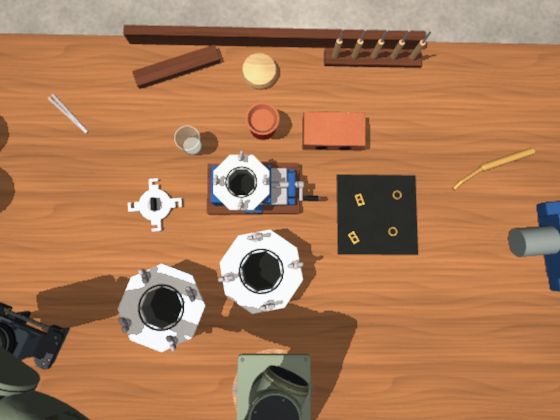

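The barrel candidates in the scene image are (312,245) in the vise, (312,178) and (422,172). The one in the vise is the smallest and stands on the vise bed, so it is the one meant. The castings are on the black mat: rings at about (158,202) and (134,231), buckles at (202,206) and (178,237). The cover is at (425,285).

```bash
cat >> h.py <<'E'
def rect(w,m,zlo,zhi,box):
    x0,x1,y0,y1=box
    k=(w[...,2]>zlo)&(w[...,2]<zhi)&(w[...,0]>x0)&(w[...,0]<x1)&(w[...,1]>y0)&(w[...,1]<y1)
    if m is not None:k&=m
    P=w[k]
    return P
E
python3 - <<'E'
from h import *
for n in('top','scene'):
    p=cams.grab_frame(n);w=cloud(p)
    hsv=cv2.cvtColor(p['color'],cv2.COLOR_RGB2HSV)
    print(n)
    # bench flatness
    for b in [(300,450,-500,-300),(600,700,-450,-350),(400,500,400,500),(650,720,350,450),(430,450,-100,100)]:
        print(' bench',b,np.nanmedian(rect(w,None,-15,15,b),0).round(1))
    for nm,z0,z1,b in [('flange',124,135,(480,690,0,200)),('brick',50,70,(650,850,-300,-50)),('tin',77,90,(700,850,-20,110))]:
        P=rect(w,None,z0,z1,b)[:,:2].astype(np.float32)
        print(nm,len(P),[np.round(a,1) for a in cv2.minAreaRect(P)] if len(P)>3 else '',P.mean(0), np.round(np.nanmedian(rect(w,None,z0,z1,b)[:,2]),1))
    # castings: brass on mat
    m=(hsv[...,0]>10)&(hsv[...,0]<32)&(hsv[...,1]>100)&(hsv[...,2]>110)
    k=m&(w[...,1]<-100)&(w[...,1]>-330)&(w[...,0]>420)&(w[...,0]<680)&(w[...,2]<20)
    # restrict to mat
    dark=((hsv[...,2]<60)&(w[...,0]>400)&(w[...,0]<700)&(w[...,1]<-120)&(w[...,1]>-400)&(abs(w[...,2])<12)).astype(np.uint8)
    nl,lab,st,_=cv2.connectedComponentsWithStats(dark);i=1+st[1:,4].argmax();hull=cv2.convexHull(np.argwhere(lab==i)[:,::-1].astype(np.int32))
    mm=np.zeros((420,560),np.uint8);cv2.fillConvexPoly(mm,hull,1);mm=cv2.erode(mm,np.ones((5,5)))
    k=((mm>0)&(hsv[...,2]>90)).astype(np.uint8);k=cv2.morphologyEx(k,cv2.MORPH_CLOSE,np.ones((3,3)))
    nl,lab,st,ce=cv2.connectedComponentsWithStats(k)
    print('mat hull',cv2.boundingRect(hull))
    for j in range(1,nl):
        if st[j,4]<15: continue
        P=w[lab==j];P=P[~np.isnan(P[:,0])];r=cv2.minAreaRect(P[:,:2].astype(np.float32))
        print('cast',st[j,4],ce[j].round(1),P.mean(0).round(1),[np.round(a,1) for a in r])
    c=p['color']
    if n=='top': cr=c[140:225,195:335]
    else: cr=c[195:310,215:370]
    cv2.imwrite('pics/crop_%s.png'%n,cv2.resize(cr[...,::-1],None,fx=5 if n=='top' else 5,fy=5,interpolation=cv2.INTER_CUBIC))
E
```

```text
top
 bench (300, 450, -500, -300) [ 375.3 -399.9   -0.8]
 bench (600, 700, -450, -350) [ 649.7 -400.1   -0.7]
 bench (400, 500, 400, 500) [ 4.496e+02  4.500e+02 -2.000e-01]
 bench (650, 720, 350, 450) [ 6.854e+02  4.001e+02 -2.000e-01]
 bench (430, 450, -100, 100) [441.4 -50.   -0.6]
flange 1759 [array([575.2,  94.8]), array([146.8, 146.8]), np.float64(0.8)] [575.1482    94.503624] 129.7
brick 2100 [array([ 749.6, -167.4]), array([178.9, 102. ]), np.float64(89.7)] [ 748.2249  -166.58495] 59.3
tin 292 [array([769.8,  41.8]), array([94.2, 92.8]), np.float64(89.4)] [772.6691  40.4096] 80.9
mat hull (337, 175, 74, 75)
cast 60 [396.7 194.4] [ 564.5 -363.6    3.9] [array([ 564.6, -363.9]), array([27.8, 29.8]), np.float64(33.8)]
cast 94 [359.2 199.2] [ 548.7 -249.9    5.1] [array([ 549., -251.]), array([35.4, 26.3]), np.float64(20.0)]
cast 58 [392.4 231. ] [ 454.6 -347.6    4.4] [array([ 454.6, -348.1]), array([23.6, 29.6]), np.float64(1.5)]
cast 99 [353.3 237.4] [ 435.1 -230.7    4.8] [array([ 435.6, -231.3]), array([36.9, 23.5]), np.float64(32.1)]
scene
 bench (300, 450, -500, -300) [ 378
[... 299 characters left out ...]
7574  93.67553] 128.5
brick 3425 [array([ 749.6, -170.7]), array([183.3, 102.6]), np.float64(89.4)] [ 752.9552  -166.93845] 58.1
tin 474 [array([768.1,  38.9]), array([94.5, 94.5]), np.float64(18.3)] [765.8028    37.792625] 80.2
mat hull (112, 186, 110, 80)
cast 91 [158.1 201.6] [ 450.5 -349.7    2.1] [array([ 449.9, -351. ]), array([44.2, 27.5]), np.float64(25.7)]
cast 106 [201.7 205.6] [ 433.7 -232.     3.8] [array([ 431.2, -233.2]), array([49.4, 23.5]), np.float64(30.4)]
cast 101 [133.6 230.5] [ 560.5 -366.     1.9] [array([ 559.2, -368.1]), array([38.6, 28.4]), np.float64(25.5)]
cast 117 [177.3 235.5] [ 546.6 -252.     3.6] [array([ 544.9, -254. ]), array([46.8, 24.9]), np.float64(18.0)]
```

View pics/crop_top.png

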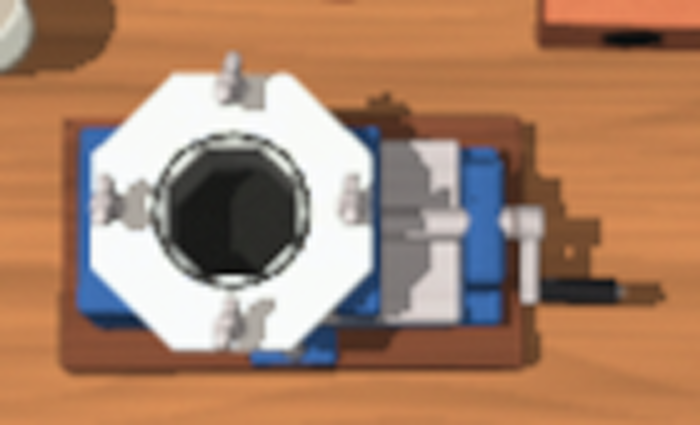

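View pics/crop_scene.png

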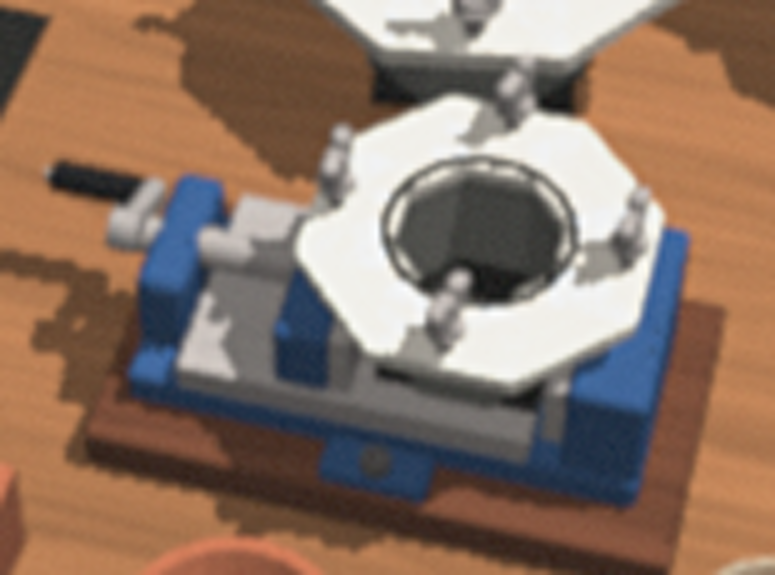

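The crops show the gripped candidate: a small barrel between the blue jaws, with its four nuts and the crank handle on the left at -y. The handle is at top (310,198) and scene (233,231). Next I measure the handle and the vise yaw.

Run:
```python
from h import *
for n in('top','scene'):
    p=cams.grab_frame(n);w=cloud(p);hsv=cv2.cvtColor(p['color'],cv2.COLOR_RGB2HSV)
    print(n)
    P=rect(w,hsv[...,2]<75,30,140,(500,640,-140,-60));
    if len(P)>3:print('handle',len(P),np.percentile(P,[5,50,95],axis=0).round(1).tolist(),P[:,2].max())
    P=rect(w,hsv[...,2]<75,55,140,(500,640,-140,-60)); print(np.polyfit(P[:,1],P[:,0],1))
    P=rect(w,hsv[...,2]>75,30,140,(500,640,-120,-60));print('arm',len(P),np.percentile(P,[2,50,98],axis=0).round(1).tolist())
    # blue vise parts tops
    blue=(hsv[...,0]>95)&(hsv[...,0]<130)&(hsv[...,1]>80)
    P=rect(w,blue,88,112,(450,700,-120,200))
    print('blue',len(P))
    for a,b in [(-120,0),(0,200)]:
        Q=P[(P[:,1]>a)&(P[:,1]<b)]
        if len(Q)>4: print(np.percentile(Q,[1,50,99],axis=0).round(1).tolist(),[np.round(v,1) for v in cv2.minAreaRect(Q[:,:2].astype(np.float32))])
    P=rect(w,None,15,40,(450,700,-100,220));
    if len(P)>4: print('riser',len(P),np.median(P[:,2]),[np.round(v,1) for v in cv2.minAreaRect(P[:,:2].astype(np.float32))])
    # flange orientation: octagon fit
    P=rect(w,None,124,135,(480,690,0,200))[:,:2]
    best=None
    for th in np.radians(np.arange(-22,23,1)):
        a=th+np.arange(8)*np.pi/4;s=np.percentile(P@np.stack([np.cos(a),np.sin(a)]),99.5,axis=0)
        wd=s[:4]+s[4:]
        c=(wd.sum(),np.degrees(th),wd.round(1),[(s[0]-s[4])/2,(s[2]-s[6])/2])
        if best is None or c[0]<best[0]:best=c
    t=np.radians(best[1]);u,v=best[3];print('oct',best,u*np.cos(t)-v*np.sin(t),u*np.sin(t)+v*np.cos(t))
```

```text
top
handle 72 [[536.7, -116.1, 63.3], [541.4, -96.7, 71.3], [547.3, -78.5, 75.7]] 78.721469691513
[3.36900066e-02 5.45417635e+02]
arm 92 [[536.1, -116.9, 62.8], [559.4, -69.1, 79.4], [586.5, -61.5, 94.1]]
blue 373
[[546.5, -53.1, 88.1], [579.6, -41.9, 90.8], [611.2, -30.9, 96.1]] [array([578.8, -42. ]), array([65.2, 22.3]), np.float64(0.4)]
[[524.3, 15.8, 90.0], [548.1, 165.1, 99.9], [626.1, 178.2, 104.8]] [array([576.1,  97.7]), array([101.7, 164.1]), np.float64(1.0)]
riser 1116 24.54981996891479 [array([600.1,  51.5]), array([194.8, 298.7]), np.float64(0.9)]
oct (np.float64(584.8770252445108), np.float64(-2.0), array([145.5, 146.7, 145.8, 146.9]), [np.float64(571.2074569934362), np.float64(114.16593979617679)]) 574.8438266835993 94.16154022852703
scene
handle 84 [[541.2, -116.6, 63.9], [547.5, -98.0, 69.5], [551.3, -81.2, 72.5]] 75.44085927780338
[-2.82116344e-02  5.44054961e+02]
arm 132 [[536.6, -118.3, 59.2], [562.8, -70.6, 77.8], [589.9, -61.3, 91.4]]
blue 663
[[549.4, -53.3, 88.1], [580.4, -43.7, 90.2], [612.3, -33.7, 94.1]] [array([581.8, -43.2]), array([65.2, 20.4]), np.float64(1.6)]
[[531.0, 15.5, 88.2], [611.4, 164.4, 98.5], [630.6, 179.1, 102.9]] [array([579. ,  96.6]), array([104.1, 164.9]), np.float64(0.6)]
riser 2233 23.87232604934968 [array([580. ,  63.9]), array([153.4, 270.6]), np.float64(0.6)]
oct (np.float64(586.6581935019789), np.float64(-1.0), array([148.1, 147.4, 144.4, 146.7]), [np.float64(574.6429301068601), np.float64(103.63375892903059)]) 576.3640676867122 93.5890730330479
```

```bash
cat >> h.py <<'E'
import json
def plan(wps,start=None):
    """wps: (x,y,z,yaw,closure,nrows or None); prints calls of 10 rows"""
    if start is None:
        s=state();start=[*s['ee_pos'],s['ee_rot'][2]]
    cur=np.array(start,float);rows=[]
    cl=0
    for x,y,z,yaw,cl,n in wps:
        d=np.array([x,y,z])-cur[:3]
        if n is None:n=int(max(1,np.ceil(np.linalg.norm(d)/45),np.ceil(abs(yaw-cur[3])/8)))
        x0=cur.copy()
        for i in range(1,n+1):
            t=x0+(np.array([x,y,z,yaw])-x0)*i/n
            a=np.radians(cur[3]);M=np.array([[np.cos(a),np.sin(a),0],[np.sin(a),-np.cos(a),0],[0,0,-1]])
            sh=np.round(M.T@(t[:3]-cur[:3]),0 if n>2 and i<n else 1);rz=np.round(-np.radians(t[3]-cur[3]),3)
            cur[:3]+=M@sh;cur[3]-=np.degrees(rz)
            rows.append([cl,sh.tolist(),[0,0,float(rz)]])
    while len(rows)%10: rows.append([cl,[0,0,0],[0,0,0]])
    for k in range(0,len(rows),10):print(json.dumps(rows[k:k+10]).replace('.0,',',').replace('.0]',']').replace('-0,','0,').replace(' ',''))
    print('end',cur.round(1))
E
python3 - <<'E'
from h import *
plan([(543,-102,260,90,0,16),(543,-102,110,90,0,4)])
E
```

```text
[[0,[-34,-29,-2],[0,0,0.074]],[0,[-36,-27,-1],[0,0,0.075]],[0,[-38,-24,-2],[0,0,0.074]],[0,[-39,-21,-1],[0,0,0.074]],[0,[-41,-18,-2],[0,0,0.075]],[0,[-42,-15,-1],[0,0,0.074]],[0,[-43,-11,-2],[0,0,0.074]],[0,[-44,-9,-1],[0,0,0.075]],[0,[-45,-5,-2],[0,0,0.074]],[0,[-44,-2,-1],[0,0,0.074]]]
[[0,[-45,1,-2],[0,0,0.074]],[0,[-44,5,-1],[0,0,0.075]],[0,[-44,8,-2],[0,0,0.074]],[0,[-44,11,-1],[0,0,0.074]],[0,[-42,15,-2],[0,0,0.075]],[0,[-41.2,17.4,-1],[0,0,0.074]],[0,[0,0,37],[0,0,0]],[0,[0,0,38],[0,0,0]],[0,[0,0,37],[0,0,0]],[0,[0,0,38],[0,0,0]]]
end [ 543. -102.  110.   90.]
```

Request:
{"name": "servo_tool", "arguments": {"steps": [[0, [-34, -29, -2], [0, 0, 0.074]], [0, [-36, -27, -1], [0, 0, 0.075]], [0, [-38, -24, -2], [0, 0, 0.074]], [0, [-39, -21, -1], [0, 0, 0.074]], [0, [-41, -18, -2], [0, 0, 0.075]], [0, [-42, -15, -1], [0, 0, 0.074]], [0, [-43, -11, -2], [0, 0, 0.074]], [0, [-44, -9, -1], [0, 0, 0.075]], [0, [-45, -5, -2], [0, 0, 0.074]], [0, [-44, -2, -1], [0, 0, 0.074]]], "squeeze": 15}}

```text
time_s: 2.45
ee_pos: [420.2, 134.9, 251.4]
ee_rot: [179.9, 0.0, 115.4]
force: [0.9, 0.2, 0.9]
gripper_width: 91.5
gripper_force: 0.0
```

Request:
{"name": "servo_tool", "arguments": {"steps": [[0, [-45, 1, -2], [0, 0, 0.074]], [0, [-44, 5, -1], [0, 0, 0.075]], [0, [-44, 8, -2], [0, 0, 0.074]], [0, [-44, 11, -1], [0, 0, 0.074]], [0, [-42, 15, -2], [0, 0, 0.075]], [0, [-41.2, 17.4, -1], [0, 0, 0.074]], [0, [0, 0, 37], [0, 0, 0]], [0, [0, 0, 38], [0, 0, 0]], [0, [0, 0, 37], [0, 0, 0]], [120, [0, 0, 20], [0, 0, 0]]]}}

```text
time_s: 3.45
ee_pos: [541.2, -101.9, 124.8]
ee_rot: [-179.7, -0.1, 90.0]
force: [0.1, 0.1, -0.3]
gripper_width: 85.9
gripper_force: 0.0
```

Request:
{"name": "servo_tool", "arguments": {"steps": [[120, [0, 0, 0], [0, 0, 0]], [120, [0, 0, 15], [0, 0, 0]], [120, [0, 0, 15], [0, 0, 0]], [120, [0, 0, 15], [0, 0, 0]], [120, [0, 0, 8], [0, 0, 0]], [255, [0, 0, 0], [0, 0, 0]], [255, [0, 0, 0], [0, 0, 0]], [255, [0, 0, 0], [0, 0, 0]], [255, [0, 0, 0], [0, 0, 0]], [255, [0, 0, 0], [0, 0, 0]]], "squeeze": 20}}

```text
time_s: 4.45
ee_pos: [542.5, -102.1, 75.5]
ee_rot: [-180.0, 0.0, 90.0]
force: [-2.8, -0.2, 3.8]
gripper_width: 15.6
gripper_force: 20.0
```

Run:
```python
from h import *
print(state()['gripper_width'],state()['force'],state()['ee_pos'])
p=cams.grab_frame('scene');cv2.imwrite('pics/grip1.png',cv2.resize(p['color'][180:300,170:330,::-1],None,fx=5,fy=5,interpolation=cv2.INTER_CUBIC))
```

```text
15.594348083523782 [-2.82579372 -0.19698056  3.8481593 ] [ 542.48484754 -102.06379644   75.47987913]
```

View pics/grip1.png

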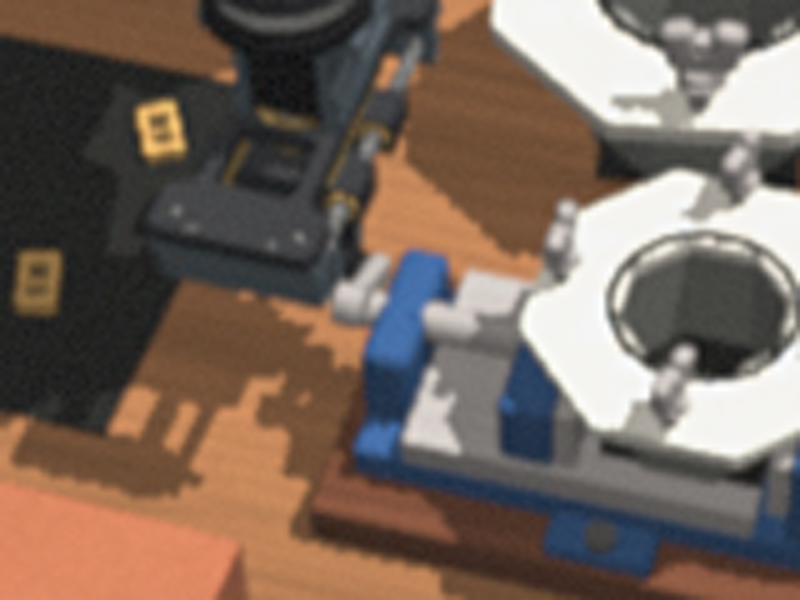

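Run:
```python
import numpy as np,json
a0=4.31;a=a0+np.arange(0,31)*(11.05-a0)/30
y=np.round(40*np.sin(a));z=np.round(-40*np.cos(a))
r=[[255,[0,int(y[i+1]-y[i]),int(z[i+1]-z[i])],[0,0,0]] for i in range(30)]
for k in (0,10,20):print(json.dumps(r[k:k+10]).replace(' ',''))
```

```text
[[255,[0,-2,-9],[0,0,0]],[255,[0,-1,-9],[0,0,0]],[255,[0,1,-9],[0,0,0]],[255,[0,4,-8],[0,0,0]],[255,[0,5,-7],[0,0,0]],[255,[0,7,-6],[0,0,0]],[255,[0,7,-5],[0,0,0]],[255,[0,9,-2],[0,0,0]],[255,[0,9,-1],[0,0,0]],[255,[0,9,1],[0,0,0]]]
[[255,[0,8,4],[0,0,0]],[255,[0,7,5],[0,0,0]],[255,[0,6,7],[0,0,0]],[255,[0,5,7],[0,0,0]],[255,[0,2,9],[0,0,0]],[255,[0,1,9],[0,0,0]],[255,[0,-2,9],[0,0,0]],[255,[0,-3,8],[0,0,0]],[255,[0,-5,8],[0,0,0]],[255,[0,-7,6],[0,0,0]]]
[[255,[0,-8,4],[0,0,0]],[255,[0,-8,2],[0,0,0]],[255,[0,-9,1],[0,0,0]],[255,[0,-9,-2],[0,0,0]],[255,[0,-8,-3],[0,0,0]],[255,[0,-8,-5],[0,0,0]],[255,[0,-6,-7],[0,0,0]],[255,[0,-4,-8],[0,0,0]],[255,[0,-2,-8],[0,0,0]],[255,[0,-1,-9],[0,0,0]]]
```

Request:
{"name": "servo_tool", "arguments": {"steps": [[255, [0, -2, -9], [0, 0, 0]], [255, [0, -1, -9], [0, 0, 0]], [255, [0, 1, -9], [0, 0, 0]], [255, [0, 4, -8], [0, 0, 0]], [255, [0, 5, -7], [0, 0, 0]], [255, [0, 7, -6], [0, 0, 0]], [255, [0, 7, -5], [0, 0, 0]], [255, [0, 9, -2], [0, 0, 0]], [255, [0, 9, -1], [0, 0, 0]], [255, [0, 9, 1], [0, 0, 0]]], "squeeze": 30}}

```text
time_s: 5.5
ee_pos: [589.2, -101.4, 131.1]
ee_rot: [-179.7, -0.1, 90.0]
force: [-7.9, 0.6, -2.4]
gripper_width: 15.1
gripper_force: 30.0
```

Request:
{"name": "servo_tool", "arguments": {"steps": [[255, [0, 8, 4], [0, 0, 0]], [255, [0, 7, 5], [0, 0, 0]], [255, [0, 6, 7], [0, 0, 0]], [255, [0, 5, 7], [0, 0, 0]], [255, [0, 2, 9], [0, 0, 0]], [255, [0, 1, 9], [0, 0, 0]], [255, [0, -2, 9], [0, 0, 0]], [255, [0, -3, 8], [0, 0, 0]], [255, [0, -5, 8], [0, 0, 0]], [255, [0, -7, 6], [0, 0, 0]]]}}

```text
time_s: 6.5
ee_pos: [604.5, -101.2, 61.5]
ee_rot: [179.7, -0.1, 90.0]
force: [-3.0, 2.0, 14.4]
gripper_width: 15.3
gripper_force: 30.0
```

Request:
{"name": "servo_tool", "arguments": {"steps": [[255, [0, -8, 4], [0, 0, 0]], [255, [0, -8, 2], [0, 0, 0]], [255, [0, -9, 1], [0, 0, 0]], [255, [0, -9, -2], [0, 0, 0]], [255, [0, -8, -3], [0, 0, 0]], [255, [0, -8, -5], [0, 0, 0]], [255, [0, -6, -7], [0, 0, 0]], [255, [0, -3, -4], [0, 0, 0]], [255, [0, -1, -3], [0, 0, 0]], [255, [0, 0, 0], [0, 0, 0]]]}}

```text
time_s: 7.5
ee_pos: [542.3, -102.1, 75.9]
ee_rot: [-180.0, 0.0, 90.0]
force: [-3.2, 0.2, -0.4]
gripper_width: 15.2
gripper_force: 30.0
```

Request:
{"name": "servo_tool", "arguments": {"steps": [[255, [0, -1, -3], [0, 0, 0]], [255, [0, -1, -3], [0, 0, 0]], [255, [0, 0, -3], [0, 0, 0]], [255, [0, 0, -3], [0, 0, 0]], [255, [0, 0, -3], [0, 0, 0]], [255, [0, 0, -2], [0, 0, 0]], [255, [0, 0, 0], [0, 0, 0]], [255, [0, 0, 0], [0, 0, 0]], [255, [0, 0, 0], [0, 0, 0]], [255, [0, 0, 0], [0, 0, 0]]]}}

```text
time_s: 8.5
ee_pos: [538.9, -102.1, 91.4]
ee_rot: [-179.7, -0.0, 90.0]
force: [-3.8, -3.6, -9.6]
gripper_width: 15.3
gripper_force: 30.0
```

Request:
{"name": "servo_tool", "arguments": {"steps": [[255, [0, 0, -2], [0, 0, 0]], [255, [0, 0, -2], [0, 0, 0]], [255, [0, 0, -1], [0, 0, 0]], [255, [0, 0, 0], [0, 0, 0]], [255, [0, 0, 0], [0, 0, 0]], [255, [0, 0, 0], [0, 0, 0]], [255, [0, 0, 0], [0, 0, 0]], [255, [0, 0, 0], [0, 0, 0]], [255, [0, 0, 0], [0, 0, 0]], [255, [0, 0, 0], [0, 0, 0]]]}}

```text
time_s: 9.5
ee_pos: [539.0, -101.9, 97.8]
ee_rot: [-179.8, -0.0, 90.0]
force: [-7.5, -2.3, -0.9]
gripper_width: 15.5
gripper_force: 30.0
```

Request:
{"name": "servo_tool", "arguments": {"steps": [[120, [0, 0, 0], [0, 0, 0]], [120, [0, 0, 0], [0, 0, 0]], [120, [0, 0, 0], [0, 0, 0]], [120, [0, 0, -20], [0, 0, 0]], [120, [0, 0, -30], [0, 0, 0]], [120, [0, 0, -30], [0, 0, 0]], [120, [-30, 0, -25], [0, 0, 0]], [120, [-45, 0, 0], [0, 0, 0]], [120, [-45, 0, 0], [0, 0, 0]], [120, [-25, 0, 0], [0, 0, 0]]]}}

```text
time_s: 10.5
ee_pos: [542.1, -250.1, 203.4]
ee_rot: [179.7, 0.1, 89.9]
force: [-0.4, 0.7, 0.3]
gripper_width: 47.9
gripper_force: 0.0
```

```bash
cat > castm.py <<'E'
from h import *
def casts(p):
    w=cloud(p);hsv=cv2.cvtColor(p['color'],cv2.COLOR_RGB2HSV)
    k=((hsv[...,0]>10)&(hsv[...,0]<32)&(hsv[...,1]>90)&(hsv[...,2]>110)&(w[...,2]>1.0)&(w[...,2]<16)&(w[...,0]>380)&(w[...,0]<640)&(w[...,1]<-150)&(w[...,1]>-430)).astype(np.uint8)
    k=cv2.morphologyEx(k,cv2.MORPH_CLOSE,np.ones((3,3)))
    nl,lab,st,ce=cv2.connectedComponentsWithStats(k)
    for j in range(1,nl):
        if st[j,4]<25: continue
        P=w[lab==j];P=P[~np.isnan(P[:,0])];r=cv2.minAreaRect(P[:,:2].astype(np.float32))
        print('cast',st[j,4],ce[j].round(1),P.mean(0).round(1),[np.round(a,1) for a in r])
E
python3 - <<'E'
from castm import *
print(state()['force'],state()['ee_pos'])
for n in('top','scene'):
    p=cams.grab_frame(n);w=cloud(p);hsv=cv2.cvtColor(p['color'],cv2.COLOR_RGB2HSV)
    P=rect(w,hsv[...,2]<75,35,140,(500,640,-140,-72));
    if len(P)>3:print('handle',len(P),np.percentile(P,[5,50,95],axis=0).round(1).tolist())
    print('barrel',np.round(np.array(cv2.minAreaRect(rect(w,None,124,135,(480,690,0,200))[:,:2].astype(np.float32))[0]),1))
    if n=='top':casts(p)
    if n=='scene':cv2.imwrite('pics/a.png',cv2.resize(p['color'][180:300,170:370,::-1],None,fx=4,fy=4,interpolation=cv2.INTER_CUBIC))
E
```

```text
[-0.41954282  0.65887011  0.31201155] [ 542.14240142 -250.06740255  203.39651542]
handle 74 [[533.7, -115.7, 81.1], [539.2, -97.8, 85.1], [545.0, -78.5, 89.5]]
barrel [574.9  96.1]
cast 474 [331.  212.5] [ 509.6 -166.1    0. ] [array([ 510.6, -166.9]), array([ 33.5, 260.8]), np.float64(89.9)]
cast 65 [349.3 172.7] [ 6.298e+02 -2.225e+02  2.000e-01] [array([ 631., -224.]), array([12. , 73.5]), np.float64(1.3)]
cast 82 [350.3 190.1] [ 576.  -223.6    5.2] [array([ 576.3, -224.2]), array([34.7, 23.4]), np.float64(18.6)]
cast 71 [352.6 237. ] [ 435.9 -228.3    6.3] [array([ 434.9, -229.5]), array([35.6, 20. ]), np.float64(30.5)]
handle 80 [[538.3, -116.5, 78.8], [544.3, -98.6, 83.2], [547.6, -79.6, 87.2]]
barrel [575.6  93.9]
```

View pics/a.png

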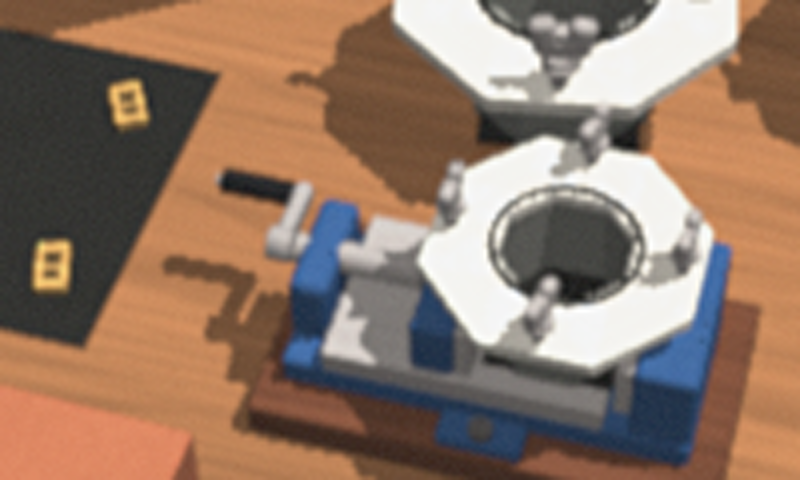

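The crank handle is now level with the axis (about 11.0), and the jaw is against the barrel. The buckle nearest the vise has been knocked to (576,-224). Next is the first casting.

Run:
```python
from h import *
plan([(576,-224,70,108,80,5),(576,-224,24,108,80,3),(576,-224,24,108,255,5),(576,-224,104,108,255,2),(576,-200,205,108,255,3),(576,94,205,108,255,8),(576,94,156,108,255,3)])
```

```text
[[80,[5,7,27],[0,0,-0.064]],[80,[5,7,26],[0,0,-0.063]],[80,[5,7,27],[0,0,-0.064]],[80,[3,8,26],[0,0,-0.064]],[80,[3.8,7.9,26.8],[0,0,-0.063]],[80,[0,0,15],[0,0,-0]],[80,[0,0,16],[0,0,-0]],[80,[0,0,15],[0,0,-0]],[255,[0,0,0],[0,0,-0]],[255,[0,0,0],[0,0,-0]]]
[[255,[0,0,0],[0,0,-0]],[255,[0,0,0],[0,0,-0]],[255,[0,0,0],[0,0,-0]],[255,[0,0,-40],[0,0,-0]],[255,[0,0,-40],[0,0,-0]],[255,[8,2,-34],[0,0,-0]],[255,[7,3,-33],[0,0,-0]],[255,[7.9,2.4,-34],[0,0,-0]],[255,[35,11,0],[0,0,-0]],[255,[35,12,0],[0,0,-0]]]
[[255,[35,11,0],[0,0,-0]],[255,[35,11,0],[0,0,-0]],[255,[35,12,0],[0,0,-0]],[255,[35,11,0],[0,0,-0]],[255,[35,11,0],[0,0,-0]],[255,[34.6,11.8,0],[0,0,-0]],[255,[0,0,16],[0,0,-0]],[255,[0,0,17],[0,0,-0]],[255,[0,0,16],[0,0,-0]],[255,[0,0,0],[0,0,0]]]
end [576.  94. 156. 108.]
```

Request:
{"name": "servo_tool", "arguments": {"steps": [[80, [5, 7, 27], [0, 0, -0.064]], [80, [5, 7, 26], [0, 0, -0.063]], [80, [5, 7, 27], [0, 0, -0.064]], [80, [3, 8, 26], [0, 0, -0.064]], [80, [3.8, 7.9, 26.8], [0, 0, -0.063]], [80, [0, 0, 15], [0, 0, 0]], [80, [0, 0, 16], [0, 0, 0]], [80, [0, 0, 15], [0, 0, 0]], [255, [0, 0, 0], [0, 0, 0]], [255, [0, 0, 0], [0, 0, 0]]], "squeeze": 25}}

```text
time_s: 11.6
ee_pos: [575.9, -219.7, 23.6]
ee_rot: [179.9, 0.0, 108.2]
force: [0.4, 0.1, -0.6]
gripper_width: 49.5
gripper_force: 0.0
```

Request:
{"name": "servo_tool", "arguments": {"steps": [[255, [0, 0, 0], [0, 0, 0]], [255, [0, 0, 0], [0, 0, 0]], [255, [0, 0, 0], [0, 0, 0]], [255, [0, 0, -40], [0, 0, 0]], [255, [0, 0, -40], [0, 0, 0]], [255, [8, 2, -34], [0, 0, 0]], [255, [7, 3, -33], [0, 0, 0]], [255, [7.9, 2.4, -34], [0, 0, 0]], [255, [35, 11, 0], [0, 0, 0]], [255, [35, 12, 0], [0, 0, 0]]]}}

```text
time_s: 12.6
ee_pos: [575.1, -122.6, 205.7]
ee_rot: [179.8, 0.1, 108.1]
force: [0.3, -0.7, -0.9]
gripper_width: 33.6
gripper_force: 25.0
```

Request:
{"name": "servo_tool", "arguments": {"steps": [[255, [35, 11, 0], [0, 0, 0]], [255, [35, 11, 0], [0, 0, 0]], [255, [35, 12, 0], [0, 0, 0]], [255, [35, 11, 0], [0, 0, 0]], [255, [35, 11, 0], [0, 0, 0]], [255, [30, 10, 0], [0, 0, 0]], [255, [0, 0, 16], [0, 0, 0]], [255, [0, 0, 17], [0, 0, 0]], [255, [0, 0, 16], [0, 0, 0]], [255, [0, 0, 0], [0, 0, 0]]]}}

```text
time_s: 13.6
ee_pos: [571.6, 92.4, 153.0]
ee_rot: [-179.7, -0.1, 108.2]
force: [-0.7, 0.8, -0.4]
gripper_width: 33.4
gripper_force: 25.0
```

Run:
```python
from castm import *
print(state()['gripper_width'],state()['ee_pos'])
p=cams.grab_frame('top');casts(p)
```

```text
33.440362591785856 [571.64803385  92.42313201 152.9869488 ]
cast 260 [330.5 190.3] [ 5.760e+02 -1.652e+02  4.000e-01] [array([ 568.9, -166.4]), array([ 31., 142.]), np.float64(89.2)]
cast 61 [359.7 171.9] [ 6.326e+02 -2.539e+02  2.000e-01] [array([ 632.2, -253.2]), array([13.4, 51.7]), np.float64(0.5)]
cast 63 [381.5 171.8] [ 6.336e+02 -3.204e+02  1.000e-01] [array([ 632.6, -318.2]), array([15. , 59.6]), np.float64(1.5)]
cast 80 [410.2 173.1] [ 630.5 -407.6    0.7] [array([ 630.5, -406.1]), array([54.4, 24.3]), np.float64(74.8)]
cast 41 [396.3 194.2] [ 564.7 -361.6    6. ] [array([ 565. , -361.6]), array([22.6, 26.3]), np.float64(26.7)]
cast 66 [330.2 226.8] [ 4.662e+02 -1.632e+02  3.000e-01] [array([ 464.7, -161.5]), array([24.8, 48.8]), np.float64(45.0)]
cast 51 [418.2 233.9] [ 446.7 -425.9    0. ] [array([ 443.6, -426. ]), array([89.1,  8. ]), np.float64(0.4)]
cast 38 [391.8 230.7] [ 455.4 -345.1    6. ] [array([ 455.3, -344.6]), array([22.1, 24.8]), np.float64(14.5)]
cast 64 [353.3 236.9] [ 436.4 -230.4    6.2] [array([ 434.9, -230.6]), array([33.4, 20.9]), np.float64(29.2)]
cast 70 [330.6 240.2] [ 426.5 -164.    -0. ] [array([ 425.6, -163.6]), array([24.9, 34.1]), np.float64(14.2)]
cast 45 [333.3 252.1] [ 391.6 -171.6    1. ] [array([ 386.5, -172.2]), array([35.3, 35.2]), np.float64(37.6)]
```

Run:
```python
from h import *
plan([(571.6,92.4,153,108.2,100,4),(571.6,92.4,205,108.2,100,2),(435.5,-230.5,205,121,80,9),(435.5,-230.5,90,121,80,3),(435.5,-230.5,24,121,80,2),(435.5,-230.5,24,121,80,1),(435.5,-230.5,24,121,255,5),(435.5,-230.5,104,121,255,2),(440,-225,205,121,255,3),(575,93.5,205,121,255,8),(575,93.5,155,121,255,3),(575,93.5,155,121,255,3),(575,93.5,155,121,100,3),(575,93.5,205,121,100,2)])
```

```text
[[100,[0,0,0],[0,0,0]],[100,[0,0,1],[0,0,0]],[100,[0,-1,0],[0,0,0]],[100,[0.3,0,0.3],[0,0,0]],[100,[0,0,-26],[0,0,0]],[100,[0,0,-26],[0,0,0]],[80,[-29,-26,0],[0,0,-0.025]],[80,[-29,-26,0],[0,0,-0.025]],[80,[-28,-27,0],[0,0,-0.024]],[80,[-28,-28,0],[0,0,-0.025]]]
[[80,[-26,-28,0],[0,0,-0.025]],[80,[-26,-29,0],[0,0,-0.025]],[80,[-25,-30,0],[0,0,-0.025]],[80,[-25,-30,0],[0,0,-0.024]],[80,[-23.6,-30.7,0],[0,0,-0.025]],[80,[0,0,38],[0,0,-0]],[80,[0,0,39],[0,0,-0]],[80,[0,0,38],[0,0,-0]],[80,[0,0,33],[0,0,-0]],[80,[0,0,33],[0,0,-0]]]
[[80,[0,0,0],[0,0,-0]],[255,[0,0,0],[0,0,-0]],[255,[0,0,0],[0,0,-0]],[255,[0,0,0],[0,0,-0]],[255,[0,0,0],[0,0,-0]],[255,[0,0,0],[0,0,-0]],[255,[0,0,-40],[0,0,-0]],[255,[0,0,-40],[0,0,-0]],[255,[1,2,-34],[0,0,-0]],[255,[1,2,-33],[0,0,-0]]]
[[255,[0.4,2.7,-34],[0,0,-0]],[255,[25,35,0],[0,0,-0]],[255,[26,35,0],[0,0,-0]],[255,[25,35,0],[0,0,-0]],[255,[26,35,0],[0,0,-0]],[255,[25,35,0],[0,0,-0]],[255,[26,35,0],[0,0,-0]],[255,[25,35,0],[0,0,-0]],[255,[25.5,34.7,0],[0,0,-0]],[255,[0,0,17],[0,0,-0]]]
[[255,[0,0,16],[0,0,-0]],[255,[0,0,17],[0,0,-0]],[255,[0,0,0],[0,0,-0]],[255,[0,0,0],[0,0,-0]],[255,[0,0,0],[0,0,-0]],[100,[0,0,0],[0,0,-0]],[100,[0,0,0],[0,0,-0]],[100,[0,0,0],[0,0,-0]],[100,[0,0,-25],[0,0,-0]],[100,[0,0,-25],[0,0,-0]]]
end [575.   93.5 205.  121. ]
```

Request:
{"name": "servo_tool", "arguments": {"steps": [[100, [0, 0, 0], [0, 0, 0]], [100, [0, 0, 0], [0, 0, 0]], [100, [0, 0, 0], [0, 0, 0]], [100, [0, 0, 0], [0, 0, 0]], [100, [0, 0, -26], [0, 0, 0]], [100, [0, 0, -26], [0, 0, 0]], [80, [-29, -26, 0], [0, 0, -0.025]], [80, [-29, -26, 0], [0, 0, -0.025]], [80, [-28, -27, 0], [0, 0, -0.024]], [80, [-28, -28, 0], [0, 0, -0.025]]]}}

```text
time_s: 14.65
ee_pos: [512.1, -52.8, 207.5]
ee_rot: [180.0, 0.0, 114.0]
force: [-0.4, -0.4, 0.6]
gripper_width: 62.7
gripper_force: 0.0
```

Request:
{"name": "servo_tool", "arguments": {"steps": [[80, [-26, -28, 0], [0, 0, -0.025]], [80, [-26, -29, 0], [0, 0, -0.025]], [80, [-25, -30, 0], [0, 0, -0.025]], [80, [-25, -30, 0], [0, 0, -0.024]], [80, [-23.6, -30.7, 0], [0, 0, -0.025]], [80, [0, 0, 38], [0, 0, 0]], [80, [0, 0, 39], [0, 0, 0]], [80, [0, 0, 38], [0, 0, 0]], [80, [0, 0, 33], [0, 0, 0]], [80, [0, 0, 33], [0, 0, 0]]]}}

```text
time_s: 15.65
ee_pos: [437.4, -230.6, 25.2]
ee_rot: [180.0, 0.0, 121.0]
force: [0.1, -1.0, -0.5]
gripper_width: 62.8
gripper_force: 0.0
```

Request:
{"name": "servo_tool", "arguments": {"steps": [[80, [0, 0, 0], [0, 0, 0]], [255, [0, 0, 0], [0, 0, 0]], [255, [0, 0, 0], [0, 0, 0]], [255, [0, 0, 0], [0, 0, 0]], [255, [0, 0, 0], [0, 0, 0]], [255, [0, 0, 0], [0, 0, 0]], [255, [0, 0, -40], [0, 0, 0]], [255, [0, 0, -40], [0, 0, 0]], [255, [1, 2, -34], [0, 0, 0]], [255, [1, 2, -33], [0, 0, 0]]]}}

```text
time_s: 16.65
ee_pos: [439.6, -226.5, 174.9]
ee_rot: [180.0, 0.0, 121.0]
force: [2.1, -0.3, -0.4]
gripper_width: 33.3
gripper_force: 25.0
```

Request:
{"name": "servo_tool", "arguments": {"steps": [[255, [0, 2, -34], [0, 0, 0]], [255, [25, 35, 0], [0, 0, 0]], [255, [26, 35, 0], [0, 0, 0]], [255, [25, 35, 0], [0, 0, 0]], [255, [26, 35, 0], [0, 0, 0]], [255, [25, 35, 0], [0, 0, 0]], [255, [26, 35, 0], [0, 0, 0]], [255, [25, 35, 0], [0, 0, 0]], [255, [25, 34, 0], [0, 0, 0]], [255, [0, 0, 17], [0, 0, 0]]]}}

```text
time_s: 17.65
ee_pos: [579.1, 96.9, 191.8]
ee_rot: [179.6, 0.1, 121.3]
force: [-0.7, -0.1, -0.8]
gripper_width: 33.5
gripper_force: 25.0
```

Request:
{"name": "servo_tool", "arguments": {"steps": [[255, [0, 0, 16], [0, 0, 0]], [255, [0, 0, 17], [0, 0, 0]], [255, [0, 0, 0], [0, 0, 0]], [255, [0, 0, 0], [0, 0, 0]], [255, [0, 0, 0], [0, 0, 0]], [100, [0, 0, 0], [0, 0, 0]], [100, [0, 0, 0], [0, 0, 0]], [100, [0, 0, 0], [0, 0, 0]], [100, [0, 0, -25], [0, 0, 0]], [100, [0, 0, -25], [0, 0, 0]]]}}

```text
time_s: 18.65
ee_pos: [575.5, 92.0, 207.2]
ee_rot: [-179.9, -0.0, 121.0]
force: [0.2, -0.9, -0.5]
gripper_width: 55.1
gripper_force: 0.0
```

Run:
```python
from castm import *
print(state()['ee_pos'])
p=cams.grab_frame('top');casts(p)
c=[574.5,93,205.5,121]
plan([(565,-361.5,205,121,80,11),(565,-361.5,90,121,80,3),(565,-361.5,24,121,80,2),(565,-361.5,24,121,80,2),(565,-361.5,24,121,255,5),(565,-361.5,104,121,255,2),(565,-361.5,205,121,255,3),(575,93.5,205,121,255,11),(575,93.5,155,121,255,3),(575,93.5,155,121,255,2),(575,93.5,155,121,100,4),(575,93.5,205,121,100,2)],c)
```

```text
[575.53517001  92.03996316 207.23944688]
cast 180 [330.7 182. ] [ 6.008e+02 -1.659e+02  1.000e-01] [array([ 600.3, -167.1]), array([31.6, 72.7]), np.float64(89.5)]
cast 132 [370.6 171.8] [ 6.331e+02 -2.871e+02  1.000e-01] [array([ 632.7, -286.3]), array([ 15.1, 112.2]), np.float64(0.4)]
cast 79 [403.8 172.2] [ 6.333e+02 -3.884e+02 -2.000e-01] [array([ 632.3, -388.5]), array([16.4, 60.8]), np.float64(0.2)]
cast 47 [396.6 194.4] [ 564.3 -362.6    5.8] [array([ 565. , -362.9]), array([24.8, 27.1]), np.float64(35.9)]
cast 366 [331.4 227.5] [ 4.647e+02 -1.666e+02 -1.000e-01] [array([ 467.4, -167.7]), array([176.2,  39.2]), np.float64(2.6)]
cast 43 [392.2 230.8] [ 455.2 -346.6    5.7] [array([ 455.9, -347.1]), array([20.8, 28.9]), np.float64(1.0)]
[[80,[-35,-22,0],[0,0,-0]],[80,[-35,-22,0],[0,0,-0]],[80,[-35,-22,0],[0,0,-0]],[80,[-35,-22,0],[0,0,-0]],[80,[-35,-22,0],[0,0,-0]],[80,[-35,-22,0],[0,0,-0]],[80,[-35,-22,0],[0,0,-0]],[80,[-35,-22,0],[0,0,-0]],[80,[-35,-22,0],[0,0,-0]],[80,[-35,-22,0],[0,0,-0]]]
[[80,[-34.7,-22.2,0.5],[0,0,-0]],[80,[0,0,38],[0,0,-0]],[80,[0,0,39],[0,0,-0]],[80,[0,
[... 221 characters left out ...]
],[255,[0,0,-40],[0,0,-0]],[255,[0,0,-40],[0,0,-0]],[255,[0,0,-34],[0,0,-0]],[255,[0,0,-33],[0,0,-0]],[255,[0,0,-34],[0,0,-0]],[255,[35,22,0],[0,0,-0]],[255,[35,22,0],[0,0,-0]]]
[[255,[35,22,0],[0,0,-0]],[255,[35,22,0],[0,0,-0]],[255,[35,22,0],[0,0,-0]],[255,[35,22,0],[0,0,-0]],[255,[35,23,0],[0,0,-0]],[255,[35,22,0],[0,0,-0]],[255,[35,22,0],[0,0,-0]],[255,[35,22,0],[0,0,-0]],[255,[34.9,21.9,0],[0,0,-0]],[255,[0,0,17],[0,0,-0]]]
[[255,[0,0,16],[0,0,-0]],[255,[0,0,17],[0,0,-0]],[255,[0,0,0],[0,0,-0]],[255,[0,0,0],[0,0,-0]],[100,[0,0,0],[0,0,-0]],[100,[0,0,0],[0,0,-0]],[100,[0,0,0],[0,0,-0]],[100,[0,0,0],[0,0,-0]],[100,[0,0,-25],[0,0,-0]],[100,[0,0,-25],[0,0,-0]]]
end [575.   93.5 205.  121. ]
```

Request:
{"name": "servo_tool", "arguments": {"steps": [[80, [-35, -22, 0], [0, 0, 0]], [80, [-35, -22, 0], [0, 0, 0]], [80, [-35, -22, 0], [0, 0, 0]], [80, [-35, -22, 0], [0, 0, 0]], [80, [-35, -22, 0], [0, 0, 0]], [80, [-35, -22, 0], [0, 0, 0]], [80, [-35, -22, 0], [0, 0, 0]], [80, [-35, -22, 0], [0, 0, 0]], [80, [-35, -22, 0], [0, 0, 0]], [80, [-35, -22, 0], [0, 0, 0]]]}}

```text
time_s: 19.7
ee_pos: [567.4, -322.9, 207.2]
ee_rot: [180.0, 0.0, 121.0]
force: [0.9, 0.4, -0.1]
gripper_width: 62.7
gripper_force: 0.0
```

Request:
{"name": "servo_tool", "arguments": {"steps": [[80, [-35, -22, 1], [0, 0, 0]], [80, [0, 0, 38], [0, 0, 0]], [80, [0, 0, 39], [0, 0, 0]], [80, [0, 0, 38], [0, 0, 0]], [80, [0, 0, 33], [0, 0, 0]], [80, [0, 0, 33], [0, 0, 0]], [80, [0, 0, 0], [0, 0, 0]], [80, [0, 0, 0], [0, 0, 0]], [255, [0, 0, 0], [0, 0, 0]], [255, [0, 0, 0], [0, 0, 0]]]}}

```text
time_s: 20.7
ee_pos: [566.9, -362.5, 25.2]
ee_rot: [180.0, 0.0, 121.0]
force: [0.4, -0.3, 0.3]
gripper_width: 49.3
gripper_force: 0.0
```

Request:
{"name": "servo_tool", "arguments": {"steps": [[255, [0, 0, 0], [0, 0, 0]], [255, [0, 0, 0], [0, 0, 0]], [255, [0, 0, 0], [0, 0, 0]], [255, [0, 0, -40], [0, 0, 0]], [255, [0, 0, -40], [0, 0, 0]], [255, [0, 0, -34], [0, 0, 0]], [255, [0, 0, -33], [0, 0, 0]], [255, [0, 0, -34], [0, 0, 0]], [255, [35, 22, 0], [0, 0, 0]], [255, [35, 22, 0], [0, 0, 0]]]}}

```text
time_s: 21.7
ee_pos: [568.8, -279.9, 207.5]
ee_rot: [179.9, 0.1, 120.9]
force: [-0.0, 0.7, -0.2]
gripper_width: 24.6
gripper_force: 25.0
```

Request:
{"name": "servo_tool", "arguments": {"steps": [[255, [35, 22, 0], [0, 0, 0]], [255, [35, 22, 0], [0, 0, 0]], [255, [35, 22, 0], [0, 0, 0]], [255, [35, 22, 0], [0, 0, 0]], [255, [35, 23, 0], [0, 0, 0]], [255, [35, 22, 0], [0, 0, 0]], [255, [35, 22, 0], [0, 0, 0]], [255, [35, 22, 0], [0, 0, 0]], [255, [35, 21, 0], [0, 0, 0]], [255, [0, 0, 18], [0, 0, 0]]]}}

```text
time_s: 22.7
ee_pos: [577.4, 97.0, 190.3]
ee_rot: [179.6, 0.0, 121.3]
force: [0.9, -1.1, -1.1]
gripper_width: 24.5
gripper_force: 25.0
```

Request:
{"name": "servo_tool", "arguments": {"steps": [[255, [0, 0, 17], [0, 0, 0]], [255, [0, 0, 17], [0, 0, 0]], [255, [0, 0, 0], [0, 0, 0]], [255, [0, 0, 0], [0, 0, 0]], [100, [0, 0, 0], [0, 0, 0]], [100, [0, 0, 0], [0, 0, 0]], [100, [0, 0, 0], [0, 0, 0]], [100, [0, 0, 0], [0, 0, 0]], [100, [0, 0, -25], [0, 0, 0]], [100, [0, 0, -25], [0, 0, 0]]]}}

```text
time_s: 23.7
ee_pos: [575.5, 92.1, 204.2]
ee_rot: [-179.9, -0.0, 121.0]
force: [1.0, 0.3, -0.5]
gripper_width: 55.5
gripper_force: 0.0
```

Run:
```python
from castm import *
s=state();print(s['ee_pos'])
p=cams.grab_frame('top');casts(p)
c=[*s['ee_pos'][:2],206,121];X,Y=455.5,-347.3
plan([(X,Y,205,121,80,12),(X,Y,90,121,80,3),(X,Y,24,121,80,2),(X,Y,24,121,80,2),(X,Y,24,121,255,4),(X,Y,104,121,255,2),(X,Y,205,121,255,3),(575,93.5,205,121,255,11),(575,93.5,155,121,255,3),(575,93.5,155,121,255,2),(575,93.5,155,121,100,4),(575,93.5,205,121,100,2)],c)
```

```text
[575.53153653  92.0584621  204.21029402]
cast 270 [331.4 192.4] [ 5.695e+02 -1.676e+02  1.000e-01] [array([ 567.1, -164.4]), array([ 49.1, 141.1]), np.float64(80.0)]
cast 137 [369.2 172.1] [ 6.323e+02 -2.832e+02  6.000e-01] [array([ 632.4, -278.5]), array([ 13.8, 144.5]), np.float64(0.2)]
cast 49 [402.1 172.9] [ 6.308e+02 -3.828e+02  3.000e-01] [array([ 631.1, -382.6]), array([55.7, 14.8]), np.float64(79.1)]
cast 27 [417.9 216.2] [ 499.5 -426.4    1.2] [array([ 500. , -426.5]), array([ 6.9, 42. ]), np.float64(88.7)]
cast 216 [331.1 235.7] [ 439.9 -165.8    0. ] [array([ 437.7, -165.4]), array([30.4, 97.8]), np.float64(89.5)]
cast 38 [392.  230.8] [ 455.1 -345.5    6.7] [array([ 455.6, -345. ]), array([23.4, 24.4]), np.float64(41.1)]
[[80,[-26,-27,0],[0,0,-0]],[80,[-26,-28,0],[0,0,-0]],[80,[-27,-27,0],[0,0,-0]],[80,[-26,-28,0],[0,0,-0]],[80,[-26,-27,0],[0,0,-0]],[80,[-26,-28,0],[0,0,-0]],[80,[-27,-27,1],[0,0,-0]],[80,[-26,-27,-0],[0,0,-0]],[80,[-26,-28,-0],[0,0,-0]],[80,[-26,-27,-0],[0,0,-0]]]
[[80,[-27,-28,-0],[0,0,-0]],[80,[-25.8,-27.2,0],[0,0,-0]],[80,[0,0,38],[0,0,-0]],[80,[0,0,39
[... 217 characters left out ...]
],[255,[0,0,-40],[0,0,-0]],[255,[0,0,-40],[0,0,-0]],[255,[0,0,-34],[0,0,-0]],[255,[0,0,-33],[0,0,-0]],[255,[0,0,-34],[0,0,-0]],[255,[29,30,0],[0,0,-0]],[255,[29,30,0],[0,0,-0]]]
[[255,[28,30,0],[0,0,-0]],[255,[29,30,0],[0,0,-0]],[255,[29,30,0],[0,0,-0]],[255,[29,30,0],[0,0,-0]],[255,[28,30,0],[0,0,-0]],[255,[29,30,0],[0,0,-0]],[255,[29,30,0],[0,0,-0]],[255,[29,30,0],[0,0,-0]],[255,[28.3,29.5,0],[0,0,-0]],[255,[0,0,17],[0,0,-0]]]
[[255,[0,0,16],[0,0,-0]],[255,[0,0,17],[0,0,-0]],[255,[0,0,0],[0,0,-0]],[255,[0,0,0],[0,0,-0]],[100,[0,0,0],[0,0,-0]],[100,[0,0,0],[0,0,-0]],[100,[0,0,0],[0,0,-0]],[100,[0,0,0],[0,0,-0]],[100,[0,0,-25],[0,0,-0]],[100,[0,0,-25],[0,0,-0]]]
end [575.   93.5 205.  121. ]
```

Request:
{"name": "servo_tool", "arguments": {"steps": [[80, [-26, -27, 0], [0, 0, 0]], [80, [-26, -28, 0], [0, 0, 0]], [80, [-27, -27, 0], [0, 0, 0]], [80, [-26, -28, 0], [0, 0, 0]], [80, [-26, -27, 0], [0, 0, 0]], [80, [-26, -28, 0], [0, 0, 0]], [80, [-27, -27, 0], [0, 0, 0]], [80, [-26, -27, 0], [0, 0, 0]], [80, [-26, -28, 0], [0, 0, 0]], [80, [-26, -27, 0], [0, 0, 0]]]}}

```text
time_s: 24.75
ee_pos: [475.5, -275.1, 204.2]
ee_rot: [180.0, 0.0, 121.0]
force: [-0.6, 0.4, -0.6]
gripper_width: 62.8
gripper_force: 0.0
```

Request:
{"name": "servo_tool", "arguments": {"steps": [[80, [-27, -28, 0], [0, 0, 0]], [80, [-26, -27, 0], [0, 0, 0]], [80, [0, 0, 38], [0, 0, 0]], [80, [0, 0, 38], [0, 0, 0]], [80, [0, 0, 38], [0, 0, 0]], [80, [0, 0, 33], [0, 0, 0]], [80, [0, 0, 32], [0, 0, 0]], [80, [0, 0, 0], [0, 0, 0]], [80, [0, 0, 0], [0, 0, 0]], [255, [0, 0, 0], [0, 0, 0]]]}}

```text
time_s: 25.75
ee_pos: [456.3, -347.4, 25.2]
ee_rot: [180.0, 0.0, 121.0]
force: [-0.3, 0.7, -0.1]
gripper_width: 56.8
gripper_force: 0.0
```

Request:
{"name": "servo_tool", "arguments": {"steps": [[255, [0, 0, 0], [0, 0, 0]], [255, [0, 0, 0], [0, 0, 0]], [255, [0, 0, 0], [0, 0, 0]], [255, [0, 0, -40], [0, 0, 0]], [255, [0, 0, -40], [0, 0, 0]], [255, [0, 0, -34], [0, 0, 0]], [255, [0, 0, -33], [0, 0, 0]], [255, [0, 0, -34], [0, 0, 0]], [255, [29, 30, 0], [0, 0, 0]], [255, [29, 30, 0], [0, 0, 0]]]}}

```text
time_s: 26.75
ee_pos: [478.3, -266.8, 207.6]
ee_rot: [179.9, 0.2, 120.8]
force: [-0.1, -0.2, -0.5]
gripper_width: 0.3
gripper_force: 0.0
```

Request:
{"name": "servo_tool", "arguments": {"steps": [[255, [28, 30, 0], [0, 0, 0]], [255, [29, 30, 0], [0, 0, 0]], [255, [29, 30, 0], [0, 0, 0]], [255, [29, 30, 0], [0, 0, 0]], [255, [28, 30, 0], [0, 0, 0]], [255, [29, 30, 0], [0, 0, 0]], [255, [29, 30, 0], [0, 0, 0]], [255, [29, 30, 0], [0, 0, 0]], [255, [28, 29, 0], [0, 0, 0]], [255, [0, 0, 17], [0, 0, 0]]]}}

```text
time_s: 27.75
ee_pos: [578.0, 97.7, 191.0]
ee_rot: [179.6, 0.1, 121.3]
force: [0.6, -1.8, 0.2]
gripper_width: 0.5
gripper_force: 0.0
```

Run:
```python
from castm import *
s=state();print(s['ee_pos'],s['gripper_width'])
p=cams.grab_frame('top');casts(p);q=cams.grab_frame('scene')
cv2.imwrite('pics/b.png',np.vstack([cv2.resize(p['color'][160:270,320:430,::-1],(400,400)),cv2.resize(q['color'][180:270,105:225,::-1],(400,200))]))
```

```text
[577.96683829  97.74090643 191.01898681] 0.5097937045080891
cast 286 [331.3 194.2] [ 5.638e+02 -1.675e+02  2.000e-01] [array([ 567.3, -167.6]), array([ 41.8, 143.1]), np.float64(80.4)]
cast 74 [366.3 171.8] [ 6.332e+02 -2.742e+02  3.000e-01] [array([ 632.5, -271.7]), array([13.2, 76.2]), np.float64(0.0)]
cast 42 [389.  171.8] [ 633.7 -343.     1.2] [array([ 633.1, -342. ]), array([13.1, 55.1]), np.float64(2.6)]
cast 31 [417.1 199.6] [ 5.498e+02 -4.259e+02  4.000e-01] [array([ 551.3, -425.9]), array([ 8.1, 54.5]), np.float64(86.2)]
cast 31 [418.  224.7] [ 474.1 -426.     0.9] [array([ 474.7, -425.3]), array([ 8.3, 45.2]), np.float64(86.0)]
cast 104 [331.2 227.1] [ 465.5 -166.2   -0. ] [array([ 464.2, -165.6]), array([30.3, 44.7]), np.float64(89.5)]
cast 45 [392.2 230.9] [ 454.9 -346.4    4.7] [array([ 454.4, -347.1]), array([25.2, 26.8]), np.float64(22.7)]
cast 145 [334.1 248.7] [ 4.014e+02 -1.741e+02  1.000e-01] [array([ 408.1, -192.3]), array([55.7, 84.8]), np.float64(0.3)]
```

View pics/b.png

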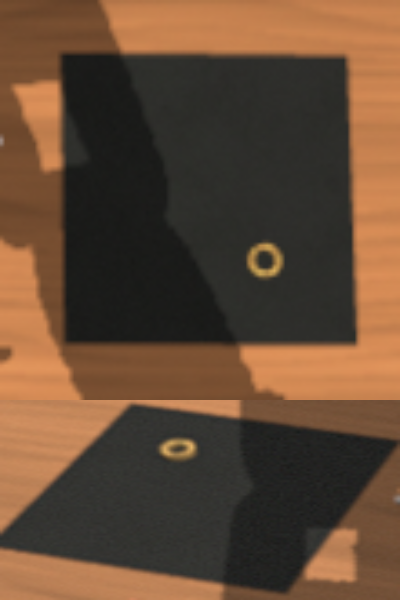

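Run:
```python
from h import *
X,Y=455,-346.5
plan([(X,Y,205,121,80,12),(X,Y,90,121,80,3),(X,Y,24,121,80,3),(X,Y,24,121,80,2),(X,Y,24,121,255,10),(X,Y,104,121,255,4),(X,Y,205,121,255,6)],[575.5,92.1,188,121])
```

```text
[[80,[-26,-27,-1],[0,0,-0]],[80,[-26,-28,-2],[0,0,-0]],[80,[-26,-27,-1],[0,0,-0]],[80,[-27,-28,-2],[0,0,-0]],[80,[-26,-27,-1],[0,0,-0]],[80,[-26,-28,-2],[0,0,-0]],[80,[-26,-27,-1],[0,0,-0]],[80,[-26,-27,-1],[0,0,-0]],[80,[-26,-28,-2],[0,0,-0]],[80,[-27,-27,-1],[0,0,-0]]]
[[80,[-26,-28,-2],[0,0,-0]],[80,[-25.9,-27.2,-1],[0,0,-0]],[80,[0,0,38],[0,0,-0]],[80,[0,0,39],[0,0,-0]],[80,[0,0,38],[0,0,-0]],[80,[0,0,22],[0,0,-0]],[80,[0,0,22],[0,0,-0]],[80,[0,0,22],[0,0,-0]],[80,[0,0,0],[0,0,-0]],[80,[0,0,0],[0,0,-0]]]
[[255,[0,0,0],[0,0,-0]],[255,[0,0,0],[0,0,-0]],[255,[0,0,0],[0,0,-0]],[255,[0,0,0],[0,0,-0]],[255,[0,0,0],[0,0,-0]],[255,[0,0,0],[0,0,-0]],[255,[0,0,0],[0,0,-0]],[255,[0,0,0],[0,0,-0]],[255,[0,0,0],[0,0,-0]],[255,[0,0,0],[0,0,-0]]]
[[255,[0,0,-20],[0,0,-0]],[255,[0,0,-20],[0,0,-0]],[255,[0,0,-20],[0,0,-0]],[255,[0,0,-20],[0,0,-0]],[255,[0,0,-17],[0,0,-0]],[255,[0,0,-17],[0,0,-0]],[255,[0,0,-16],[0,0,-0]],[255,[0,0,-17],[0,0,-0]],[255,[0,0,-17],[0,0,-0]],[255,[0,0,-17],[0,0,-0]]]
end [ 455.  -346.5  205.   121. ]
```

Request:
{"name": "servo_tool", "arguments": {"steps": [[80, [0, 0, -18], [0, 0, 0]], [80, [-26, -28, 0], [0, 0, 0]], [80, [-26, -28, 0], [0, 0, 0]], [80, [-27, -28, 0], [0, 0, 0]], [80, [-29, -30, 0], [0, 0, 0]], [80, [-29, -30, 0], [0, 0, 0]], [80, [-29, -30, 0], [0, 0, 0]], [80, [-29, -30, 0], [0, 0, 0]], [80, [-29, -30, 0], [0, 0, 0]], [80, [-29, -31, 0], [0, 0, 0]]]}}

```text
time_s: 28.85
ee_pos: [477.3, -262.6, 207.9]
ee_rot: [180.0, 0.0, 120.9]
force: [0.9, 1.2, -0.3]
gripper_width: 62.2
gripper_force: 0.0
```

Request:
{"name": "servo_tool", "arguments": {"steps": [[80, [-30, -32, 0], [0, 0, 0]], [80, [-30, -32, 0], [0, 0, 0]], [80, [0, 0, 38], [0, 0, 0]], [80, [0, 0, 39], [0, 0, 0]], [80, [0, 0, 38], [0, 0, 0]], [80, [0, 0, 22], [0, 0, 0]], [80, [0, 0, 22], [0, 0, 0]], [80, [0, 0, 21], [0, 0, 0]], [80, [0, 0, 0], [0, 0, 0]], [80, [0, 0, 0], [0, 0, 0]]]}}

```text
time_s: 29.85
ee_pos: [454.4, -345.3, 27.7]
ee_rot: [180.0, 0.0, 120.9]
force: [0.0, -0.4, -0.2]
gripper_width: 62.6
gripper_force: 0.0
```

Position is good; I go 4 mm lower and close.

Request:
{"name": "servo_tool", "arguments": {"steps": [[80, [-1, 0, 4], [0, 0, 0]], [80, [0, 0, 0], [0, 0, 0]], [255, [0, 0, 0], [0, 0, 0]], [255, [0, 0, 0], [0, 0, 0]], [255, [0, 0, 0], [0, 0, 0]], [255, [0, 0, 0], [0, 0, 0]], [255, [0, 0, 0], [0, 0, 0]], [255, [0, 0, 0], [0, 0, 0]], [255, [0, 0, -20], [0, 0, 0]], [255, [0, 0, -20], [0, 0, 0]]]}}

```text
time_s: 30.85
ee_pos: [454.7, -345.2, 62.9]
ee_rot: [-180.0, -0.1, 121.0]
force: [-0.2, -0.9, -0.2]
gripper_width: 24.3
gripper_force: 25.0
```

Run:
```python
from h import *
s=state();print(s['ee_pos'],s['gripper_width'],s['gripper_force'])
plan([(454,-346,205,121,255,4),(575,93.5,205,121,255,11),(575,93.5,155,121,255,3),(575,93.5,155,121,255,2),(575,93.5,155,121,100,4),(575,93.5,205,121,100,2)],[454,-346,64,121])
```

```text
[ 454.73625425 -345.1912299    62.87866461] 24.288055484825485 24.999865014106035
[[255,[0,0,-35],[0,0,-0]],[255,[0,0,-36],[0,0,-0]],[255,[0,0,-35],[0,0,-0]],[255,[0,0,-35],[0,0,-0]],[255,[29,30,0],[0,0,-0]],[255,[28,30,0],[0,0,-0]],[255,[29,30,0],[0,0,-0]],[255,[28,30,0],[0,0,-0]],[255,[29,30,0],[0,0,-0]],[255,[28,30,0],[0,0,-0]]]
[[255,[29,30,0],[0,0,-0]],[255,[29,30,0],[0,0,-0]],[255,[28,30,0],[0,0,-0]],[255,[29,30,0],[0,0,-0]],[255,[28.4,30.1,0],[0,0,-0]],[255,[0,0,17],[0,0,-0]],[255,[0,0,16],[0,0,-0]],[255,[0,0,17],[0,0,-0]],[255,[0,0,0],[0,0,-0]],[255,[0,0,0],[0,0,-0]]]
[[100,[0,0,0],[0,0,-0]],[100,[0,0,0],[0,0,-0]],[100,[0,0,0],[0,0,-0]],[100,[0,0,0],[0,0,-0]],[100,[0,0,-25],[0,0,-0]],[100,[0,0,-25],[0,0,-0]],[100,[0,0,0],[0,0,0]],[100,[0,0,0],[0,0,0]],[100,[0,0,0],[0,0,0]],[100,[0,0,0],[0,0,0]]]
end [575.   93.5 205.  121. ]
```

Request:
{"name": "servo_tool", "arguments": {"steps": [[255, [0, 0, -35], [0, 0, 0]], [255, [0, 0, -36], [0, 0, 0]], [255, [0, 0, -35], [0, 0, 0]], [255, [0, 0, -35], [0, 0, 0]], [255, [29, 30, 0], [0, 0, 0]], [255, [28, 30, 0], [0, 0, 0]], [255, [29, 30, 0], [0, 0, 0]], [255, [28, 30, 0], [0, 0, 0]], [255, [29, 30, 0], [0, 0, 0]], [255, [28, 30, 0], [0, 0, 0]]]}}

```text
time_s: 31.85
ee_pos: [521.5, -104.6, 204.1]
ee_rot: [180.0, -0.0, 121.0]
force: [0.6, -0.1, 0.1]
gripper_width: 24.5
gripper_force: 25.0
```

Request:
{"name": "servo_tool", "arguments": {"steps": [[255, [29, 30, 0], [0, 0, 0]], [255, [29, 30, 0], [0, 0, 0]], [255, [28, 30, 0], [0, 0, 0]], [255, [29, 30, 0], [0, 0, 0]], [255, [28, 29, 0], [0, 0, 0]], [255, [0, 0, 17], [0, 0, 0]], [255, [0, 0, 16], [0, 0, 0]], [255, [0, 0, 17], [0, 0, 0]], [255, [0, 0, 0], [0, 0, 0]], [255, [0, 0, 0], [0, 0, 0]]]}}

```text
time_s: 32.85
ee_pos: [575.5, 93.0, 154.2]
ee_rot: [-180.0, -0.0, 121.0]
force: [0.5, 0.4, -0.1]
gripper_width: 24.5
gripper_force: 25.0
```

Request:
{"name": "servo_tool", "arguments": {"steps": [[100, [0, 0, 0], [0, 0, 0]], [100, [0, 0, 0], [0, 0, 0]], [100, [0, 0, 0], [0, 0, 0]], [100, [0, 0, 0], [0, 0, 0]], [100, [0, 0, -25], [0, 0, 0]], [100, [0, 0, -25], [0, 0, 0]], [100, [34, 21, 0], [0, 0, 0]], [100, [34, 21, 0], [0, 0, 0]], [100, [34, 21, 0], [0, 0, 0]], [100, [34, 21, 0], [0, 0, 0]]]}}

```text
time_s: 33.85
ee_pos: [577.4, 254.2, 204.5]
ee_rot: [180.0, 0.0, 121.0]
force: [0.4, -0.3, -0.3]
gripper_width: 55.4
gripper_force: 0.0
```

```bash
cat > cov.py <<'E'
from h import *
def cover(p,c0,zb):
    w=cloud(p);hsv=cv2.cvtColor(p['color'],cv2.COLOR_RGB2HSV)
    b=(c0[0]-85,c0[0]+85,c0[1]-85,c0[1]+85)
    P=rect(w,(hsv[...,1]<60)&(hsv[...,2]>120),zb+6,zb+20,b)
    print('plate',len(P),np.median(P[:,2]).round(1),[np.round(v,1) for v in cv2.minEnclosingCircle(P[:,:2].astype(np.float32))],P.mean(0).round(1))
    Q=rect(w,hsv[...,2]<90,zb+28,zb+45,(c0[0]-40,c0[0]+40,c0[1]-40,c0[1]+40))
    if len(Q)>4:
        print('bar',len(Q),Q.mean(0).round(1),[np.round(v,1) for v in cv2.minAreaRect(Q[:,:2].astype(np.float32))])
        d=Q[:,:2]-Q[:,:2].mean(0);e,V=np.linalg.eigh(d.T@d);print('bar angle',np.degrees(np.arctan2(V[1,1],V[0,1])))
    # lug direction: 4-fold phase of far plate pts
    c=np.array(c0);r=P[:,:2]-c;rr=np.hypot(*r.T);f=rr>52;th=np.arctan2(r[f,1],r[f,0]);print('lug phase',np.degrees(np.angle(np.exp(4j*th).mean()))/4,f.sum(),abs(np.exp(4j*th).mean()))
def nuts(p,c0):
    w=cloud(p)
    for i,a in enumerate([0,90,180,270]):
        x=c0[0]+64*np.cos(np.radians(a));y=c0[1]+64*np.sin(np.radians(a))
        P=rect(w,None,146,180,(x-24,x+24,y-24,y+24))
        if len(P)>5:
            d=P[:,:2]-P[:,:2].mean(0);e,V=np.linalg.eigh(d.T@d/len(P));print('nut',i+1,len(P),P.mean(0).round(1),P[:,2].max().round(1),'ang',np.degrees(np.arctan2(V[1,1],V[0,1])).round(),np.sqrt(e).round(1))
E
python3 - <<'E'
from cov import *
for n in('top','scene'):
    p=cams.grab_frame(n);print(n);cover(p,(527,349),0);nuts(p,(575.5,94))
    if n=='top':t=p
    else:q=p
cv2.imwrite('pics/c.png',np.hstack([cv2.resize(t['color'][140:240,115:275,::-1],(400,250),interpolation=cv2.INTER_CUBIC),cv2.resize(q['color'][200:300,250:410,::-1],(400,250),interpolation=cv2.INTER_CUBIC)]))
E
```

```text
top
plate 38 11.1 [array([566.6, 367.1]), np.float64(22.3)] [570.1 367.3  11.3]
lug phase 21.39346660755306 5 0.9950060934685838
nut 1 43 [638.8  95.9 161.9] 169.7 ang 168.0 [3.  7.6]
nut 2 44 [574.4 158.6 161.4] 170.6 ang 178.0 [2.9 7.3]
nut 3 42 [511.3  94.5 160.8] 171.3 ang 166.0 [3.3 6.9]
nut 4 43 [576.2  31.8 161. ] 169.0 ang 179.0 [3.4 7.4]
scene
plate 1392 10.6 [array([528.5, 352.3]), np.float64(78.6)] [532.  351.7  10.6]
bar 77 [533.6 350.3  34.6] [array([531.2, 349.9]), array([35.9, 11. ]), np.float64(4.9)]
bar angle -175.33399887696282
lug phase 7.414844242385263 356 0.8654587247169009
nut 1 75 [642.4  96.  159.2] 166.8 ang 165.0 [2.4 7.9]
nut 2 66 [577.2 158.7 159.6] 169.5 ang 174.0 [2.7 8.4]
nut 3 67 [514.7  94.  158.8] 167.3 ang 167.0 [2.7 8.4]
nut 4 61 [579.7  31.4 159.7] 167.7 ang 178.0 [2.6 8.2]
```

View pics/c.png

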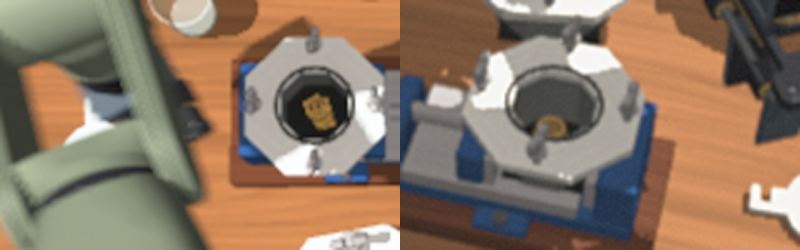

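Run:
```python
from h import *
plan([(480,130,240,185,60,9)])
```

```text
[[60,[-6,-17,-4],[0,0,-0.124]],[60,[-5,-17,-4],[0,0,-0.123]],[60,[-2,-18,-4],[0,0,-0.124]],[60,[0,-17,-4],[0,0,-0.123]],[60,[2,-18,-4],[0,0,-0.124]],[60,[4,-17,-4],[0,0,-0.124]],[60,[7,-17,-4],[0,0,-0.123]],[60,[8,-16,-4],[0,0,-0.124]],[60,[10.4,-14.2,-4],[0,0,-0.124]],[60,[0,0,0],[0,0,0]]]
end [480. 130. 240. 185.]
```

Request:
{"name": "servo_tool", "arguments": {"steps": [[60, [-6, -17, -4], [0, 0, -0.124]], [60, [-5, -17, -4], [0, 0, -0.123]], [60, [-2, -18, -4], [0, 0, -0.124]], [60, [0, -17, -4], [0, 0, -0.123]], [60, [2, -18, -4], [0, 0, -0.124]], [60, [4, -17, -4], [0, 0, -0.124]], [60, [7, -17, -4], [0, 0, -0.123]], [60, [8, -16, -4], [0, 0, -0.124]], [60, [10, -14, -4], [0, 0, -0.124]], [60, [0, 0, 0], [0, 0, 0]]]}}

```text
time_s: 34.95
ee_pos: [479.0, 124.3, 241.0]
ee_rot: [-180.0, 0.0, -175.3]
force: [-0.1, -0.1, 0.6]
gripper_width: 69.9
gripper_force: 0.0
```

Run:
```python
from cov import *
print(state()['ee_pos'],state()['ee_rot'])
for n in('top','scene'):
    p=cams.grab_frame(n);print(n)
    w=cloud(p);P=rect(w,None,6,20,(440,620,260,440));print(len(P))
    cover(p,(527,351),0)
```

```text
[478.99074338 124.27381153 240.97856351] [-1.79970279e+02  3.75302938e-02 -1.75337363e+02]
top
792
plate 744 12.0 [array([528.5, 353.2]), np.float64(77.1)] [525.1 366.1  11.9]
bar 50 [526.3 350.7  36.2] [array([526.8, 350.8]), array([32.5, 10.8]), np.float64(3.6)]
bar angle -177.50464576862848
lug phase 6.867044714232346 184 0.8806849922624663
scene
1460
plate 1379 10.6 [array([528.5, 352.6]), np.float64(79.4)] [532.4 352.   10.6]
bar 76 [533.7 350.1  35.3] [array([531. , 349.6]), array([34.3, 11.1]), np.float64(7.2)]
bar angle -175.22639432923407
lug phase 7.295642603005953 354 0.8705733220474582
```

Run:
```python
from h import *
plan([(528.8,351,170,185,60,6),(528.8,351,80,185,100,3),(528.8,351,37,185,110,3),(528.8,351,37,185,110,1),(528.8,351,37,185,255,6)],[479,124.3,240.5,184.7])
```

```text
[[60,[-11,37,12],[0,0,-0.001]],[60,[-12,37,12],[0,0,-0.001]],[60,[-11,37,11],[0,0,-0.001]],[60,[-12,37,12],[0,0,-0]],[60,[-11,37,12],[0,0,-0.001]],[60,[-11.7,36.7,11.5],[0,0,-0.001]],[100,[0,0,30],[0,0,-0]],[100,[0,0,30],[0,0,-0]],[100,[0,0,30],[0,0,-0]],[110,[0,0,14],[0,0,-0]]]
[[110,[0,0,15],[0,0,-0]],[110,[0,0,14],[0,0,-0]],[110,[0,0,0],[0,0,-0]],[255,[0,0,0],[0,0,-0]],[255,[0,0,0],[0,0,-0]],[255,[0,0,0],[0,0,-0]],[255,[0,0,0],[0,0,-0]],[255,[0,0,0],[0,0,-0]],[255,[0,0,0],[0,0,-0]],[255,[0,0,0],[0,0,0]]]
end [528.8 351.   37.  185. ]
```

Request:
{"name": "servo_tool", "arguments": {"steps": [[60, [-11, 37, 12], [0, 0, 0]], [60, [-12, 37, 12], [0, 0, 0]], [60, [-11, 37, 11], [0, 0, 0]], [60, [-12, 37, 12], [0, 0, 0]], [60, [-11, 37, 12], [0, 0, 0]], [60, [-12, 37, 12], [0, 0, -0.005]], [100, [0, 0, 30], [0, 0, 0]], [100, [0, 0, 30], [0, 0, 0]], [110, [0, 0, 30], [0, 0, 0]], [110, [0, 0, 14], [0, 0, 0]]]}}

```text
time_s: 36.05
ee_pos: [529.0, 352.9, 61.6]
ee_rot: [-179.9, -0.3, -175.0]
force: [-0.5, -0.6, -0.6]
gripper_width: 51.8
gripper_force: 0.0
```

Request:
{"name": "servo_tool", "arguments": {"steps": [[110, [0, 0, 14], [0, 0, 0]], [110, [0, 0, 12], [0, 0, 0]], [110, [0, 0, 0], [0, 0, 0]], [110, [0, 0, 0], [0, 0, 0]], [255, [0, 0, 0], [0, 0, 0]], [255, [0, 0, 0], [0, 0, 0]], [255, [0, 0, 0], [0, 0, 0]], [255, [0, 0, 0], [0, 0, 0]], [255, [0, 0, 0], [0, 0, 0]], [255, [0, 0, 0], [0, 0, 0]]], "squeeze": 40}}

```text
time_s: 37.05
ee_pos: [530.4, 352.6, 39.4]
ee_rot: [-180.0, 0.0, -174.9]
force: [0.1, -2.8, 2.1]
gripper_width: 13.7
gripper_force: 40.0
```

Run:
```python
from h import *
plan([(530.4,352.6,120,185.1,255,4),(540,330,238,185.1,255,4),(576.3,95,238,135,255,9),(576.3,95,238,135,255,3)])
```

```text
[[255,[0,0,-20],[0,0,-1.571]],[255,[0,0,-20],[0,0,-1.571]],[255,[0,0,-20],[0,0,-1.571]],[255,[0,0,-20.6],[0,0,-1.571]],[255,[-2,-6,-29],[0,0,0]],[255,[-2,-6,-30],[0,0,0]],[255,[-2,-6,-29],[0,0,0]],[255,[-1.5,-5.3,-30],[0,0,0]],[255,[-2,-26,0],[0,0,0.097]],[255,[-4,-26,0],[0,0,0.097]]]
[[255,[-7,-26,0],[0,0,0.098]],[255,[-9,-25,0],[0,0,0.097]],[255,[-12,-24,0],[0,0,0.097]],[255,[-13,-22,0],[0,0,0.097]],[255,[-16,-21,0],[0,0,0.097]],[255,[-18,-20,0],[0,0,0.098]],[255,[-19.8,-17.2,0],[0,0,0.097]],[255,[0,0,0],[0,0,-0]],[255,[0,0,0],[0,0,-0]],[255,[0,0,0],[0,0,-0]]]
end [576.3  95.  238.  135. ]
```

Request:
{"name": "servo_tool", "arguments": {"steps": [[255, [0, 0, -20], [0, 0, 0]], [255, [0, 0, -20], [0, 0, 0]], [255, [0, 0, -20], [0, 0, 0]], [255, [0, 0, -20], [0, 0, 0]], [255, [-2, -6, -29], [0, 0, 0]], [255, [-2, -6, -30], [0, 0, 0]], [255, [-2, -6, -29], [0, 0, 0]], [255, [-1, -5, -30], [0, 0, 0]], [255, [-2, -26, 0], [0, 0, 0.097]], [255, [-4, -26, 0], [0, 0, 0.097]]]}}

```text
time_s: 38.05
ee_pos: [547.3, 279.0, 237.4]
ee_rot: [179.9, 0.0, 173.8]
force: [-0.3, -0.1, -3.9]
gripper_width: 13.7
gripper_force: 40.0
```

Request:
{"name": "servo_tool", "arguments": {"steps": [[255, [-7, -26, 0], [0, 0, 0.098]], [255, [-9, -25, 0], [0, 0, 0.097]], [255, [-12, -24, 0], [0, 0, 0.097]], [255, [-13, -22, 0], [0, 0, 0.097]], [255, [-16, -21, 0], [0, 0, 0.097]], [255, [-18, -20, 0], [0, 0, 0.098]], [255, [-20, -17, 0], [0, 0, 0.097]], [255, [0, 0, 0], [0, 0, 0]], [255, [0, 0, 0], [0, 0, 0]], [255, [0, 0, 0], [0, 0, 0]]]}}

```text
time_s: 39.05
ee_pos: [575.3, 96.5, 236.6]
ee_rot: [-180.0, -0.1, 135.0]
force: [-0.7, -0.5, -3.6]
gripper_width: 13.9
gripper_force: 40.0
```

Run:
```python
from cov import *
s=state();print(s['ee_pos'],s['ee_rot'],s['gripper_width'],s['gripper_force'],s['force'])
ims=[]
for n in('top','scene'):
    p=cams.grab_frame(n);print(n);w=cloud(p);hsv=cv2.cvtColor(p['color'],cv2.COLOR_RGB2HSV)
    # held cover plate ~ z 198..215
    for z0,z1 in [(185,218)]:
        P=rect(w,hsv[...,1]<60,z0,z1,(480,680,0,200))
        if len(P)>5:
            print('cover',len(P),np.median(P[:,2]),[np.round(v,1) for v in cv2.minEnclosingCircle(P[:,:2].astype(np.float32))],cv2.minAreaRect(P[:,:2].astype(np.float32)))
    nuts(p,(576,95))
    P=rect(w,None,124,135,(480,690,0,200));print('flange',[np.round(v,1) for v in cv2.minAreaRect(P[:,:2].astype(np.float32))])
    ims.append(cv2.resize(p['color'][120:240,170:310,::-1] if n=='top' else p['color'][180:300,235:375,::-1],(400,343),interpolation=cv2.INTER_CUBIC))
cv2.imwrite('pics/d.png',np.hstack(ims))
```

```text
[575.30316955  96.46639765 236.61621856] [-1.79981790e+02 -6.92351790e-02  1.34977352e+02] 13.858260916955674 39.99876379966736 [-0.71981462 -0.5117516  -3.57545581]
top
cover 287 208.90074918863945 [array([574.1, 102. ]), np.float64(76.2)] ((563.25146484375, 97.39472198486328), (65.36917877197266, 148.86770629882812), 24.55089569091797)
nut 2 42 [574.3 158.9 162.3] 168.7 ang 178.0 [2.7 7.4]
flange [array([572.1,  95. ]), array([ 88.5, 151.6]), np.float64(10.4)]
scene
cover 1167 207.49164671851315 [array([573.2,  99.9]), np.float64(79.0)] ((574.7864990234375, 100.34412384033203), (126.74703979492188, 126.4902114868164), 89.98218536376953)
nut 1 77 [642.5  96.1 158.9] 166.6 ang 164.0 [2.5 7.9]
nut 2 49 [574.5 159.4 158.2] 167.8 ang 179.0 [2.7 8. ]
nut 4 33 [576.7  30.4 159.8] 166.5 ang 176.0 [2.6 8.8]
flange [array([585.1,  94.3]), array([135.2, 149.6]), np.float64(2.7)]
```

View pics/d.png

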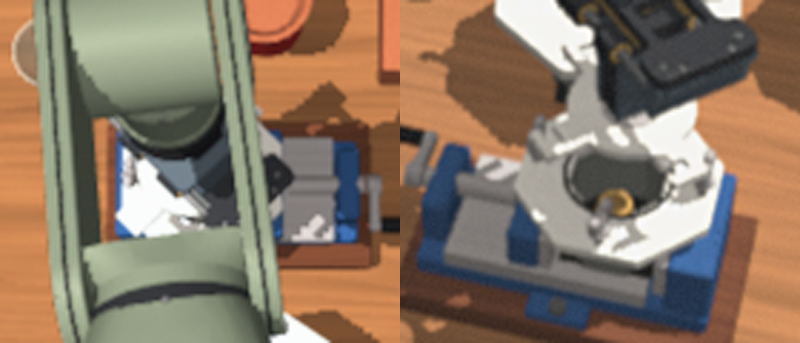

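Run:
```python
from cov import *
for n in('scene','top'):
    p=cams.grab_frame(n);w=cloud(p);hsv=cv2.cvtColor(p['color'],cv2.COLOR_RGB2HSV)
    P=rect(w,(hsv[...,1]<60),195,222,(480,680,0,200))
    if n=='top': P=P[P[:,2]<214]
    c=np.median(P,0)
    for k in range(4):
        A=np.c_[P[:,:2],np.ones(len(P))];g=np.linalg.lstsq(A,P[:,2],rcond=None)[0];res=P[:,2]-A@g;P2=P[abs(res)<2.5]
        P=P2
    q=P[:,:2]
    print(n,len(P),'slope',g[:2].round(3),'z at c',(g@[575,97,1]).round(1),[np.round(v,1) for v in cv2.minAreaRect(q.astype(np.float32))])
    for a in range(0,360,45):
        d=np.array([np.cos(np.radians(a)),np.sin(np.radians(a))]);s=np.sort(q@d);print(a,s[-3:].round(1),end=' ')
    print()
```

```text
scene 893 slope [-0.01   0.002] z at c 208.0 [array([575.9, 100.4]), array([126.6, 123.7]), np.float64(89.6)]
0 [636.8 637.  637.4] 45 [553.9 554.3 554.3] 90 [162.2 163.  163.5] 135 [-297.  -295.5 -294.2] 180 [-517.4 -514.4 -513.7] 225 [-400.2 -399.2 -398.7] 270 [-38.6 -37.5 -36.8] 315 [412.3 412.3 412.4] 
top 234 slope [ 0.005 -0.006] z at c 209.4 [array([563.1,  97.2]), array([ 65.9, 148.7]), np.float64(24.3)]
0 [620.5 620.9 623.2] 45 [507.8 509.9 511.9] 90 [158.5 160.8 163.4] 135 [-258.6 -258.6 -258.6] 180 [-514.2 -514.2 -511.9] 225 [-442.8 -441.3 -439.3] 270 [-44.  -41.6 -41.6] 315 [407.9 409.4 409.5]
```

Run:
```python
from h import *
plan([(577.3,92.5,236.6,135,255,2),(577.3,92.5,182,135,255,5),(577.3,92.5,182,135,255,3)])
```

```text
[[255,[-2.1,-0.8,0.2],[0,0,-0]],[255,[-2,-0.8,0.2],[0,0,-0]],[255,[0,0,11],[0,0,-0]],[255,[0,0,11],[0,0,-0]],[255,[0,0,11],[0,0,-0]],[255,[0,0,11],[0,0,-0]],[255,[0,0,10.6],[0,0,-0]],[255,[0,0,0],[0,0,-0]],[255,[0,0,0],[0,0,-0]],[255,[0,0,0],[0,0,-0]]]
end [577.3  92.5 182.  135. ]
```

Request:
{"name": "servo_tool", "arguments": {"steps": [[255, [-2, -0.8, 0], [0, 0, 0]], [255, [-2, -0.8, 0], [0, 0, 0]], [255, [0, 0, 11], [0, 0, 0]], [255, [0, 0, 11], [0, 0, 0]], [255, [0, 0, 11], [0, 0, 0]], [255, [0, 0, 11], [0, 0, 0]], [255, [0, 0, 10], [0, 0, 0]], [255, [0, 0, 0], [0, 0, 0]], [255, [0, 0, 0], [0, 0, 0]], [255, [0, 0, 0], [0, 0, 0]]]}}

```text
time_s: 40.25
ee_pos: [577.8, 91.9, 183.7]
ee_rot: [179.9, 0.0, 134.9]
force: [0.5, 0.5, -2.6]
gripper_width: 13.9
gripper_force: 40.0
```

Run:
```python
from cov import *
s=state();print(s['ee_pos'],s['ee_rot'][2],s['force'])
for n in('scene','top'):
    p=cams.grab_frame(n);w=cloud(p);hsv=cv2.cvtColor(p['color'],cv2.COLOR_RGB2HSV)
    P=rect(w,None,140,175,(480,680,0,200))
    r=np.hypot(P[:,0]-577,P[:,1]-95); ang=np.degrees(np.arctan2(P[:,1]-95,P[:,0]-577))
    P=P[((r<50)|(abs((ang%90)-45)<18))&(r<85)]
    m=np.median(P[:,2]);P=P[abs(P[:,2]-m)<2.5]
    q=P[:,:2];print(n,len(P),'plate z',m.round(1))
    for a in (0,45,90,135):
        d=np.array([np.cos(np.radians(a)),np.sin(np.radians(a))]);e=63.6 if a%90==0 else 77
        v=np.sort(q@d);print(a,'hi',(v[-3]-e).round(1),'lo',(v[2]+e).round(1),end='; ')
    print();nuts(p,(577,95))
    if n=='scene':cv2.imwrite('pics/e.png',cv2.resize(p['color'][190:300,240:370,::-1],(780,660//1*1)[:2] if 0 else (709,600),interpolation=cv2.INTER_CUBIC))
```

```text
[577.81167871  91.88114308 183.70591602] 134.92102185620388 [ 0.47468303  0.50287799 -2.55796169]
scene 820 plate z 154.5
0 hi 575.2 lo 582.8; 45 hi 475.0 lo 475.6; 90 hi 91.1 lo 97.0; 135 hi -382.9 lo -340.6; 
nut 1 127 [633.   94.4 156.6] 167.4 ang -173.0 [ 8.5 12.8]
nut 2 99 [579.4 151.4 158. ] 167.5 ang 125.0 [ 7.7 11.3]
nut 4 97 [578.4  39.  157.4] 166.6 ang 119.0 [ 8.9 10.9]
top 162 plate z 155.8
0 hi 559.3 lo 590.5; 45 hi 427.1 lo 523.2; 90 hi 89.4 lo 101.1; 135 hi -341.5 lo -336.9; 
nut 2 64 [572.3 151.9 159.9] 170.4 ang 63.0 [ 6.5 10.8]
nut 3 15 [534.6 104.3 154.6] 157.8 ang 91.0 [1.2 7.2]
nut 4 7 [585.6  30.7 166.5] 168.4 ang 174.0 [1.2 2.8]
```

View pics/e.png

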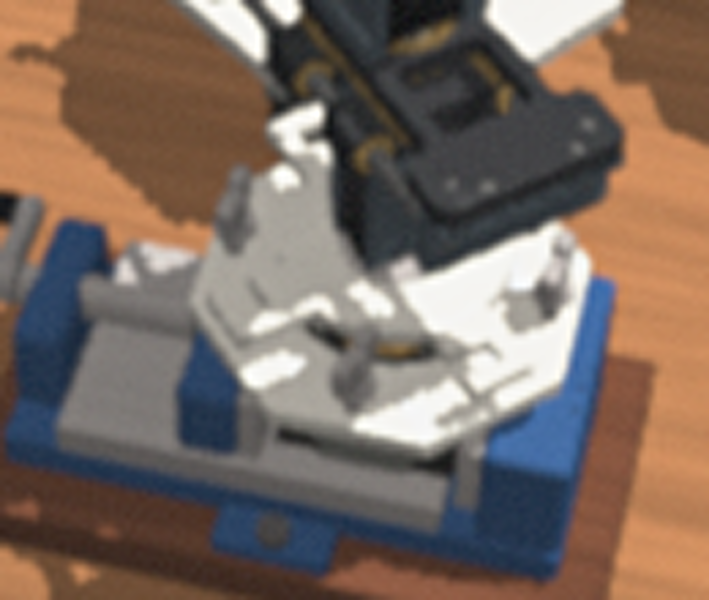

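Request:
{"name": "servo_tool", "arguments": {"steps": [[255, [1.3, -0.6, 0], [0, 0, 0]], [255, [0, 0, 4], [0, 0, 0]], [255, [0, 0, 4], [0, 0, 0]], [255, [0, 0, 3], [0, 0, 0]], [255, [0, 0, 2], [0, 0, 0]], [255, [0, 0, 1], [0, 0, 0]], [255, [0, 0, 1], [0, 0, 0]], [255, [0, 0, 0], [0, 0, 0]], [255, [0, 0, 0], [0, 0, 0]], [255, [0, 0, 0], [0, 0, 0]]]}}

```text
time_s: 41.35
ee_pos: [576.1, 92.3, 168.3]
ee_rot: [180.0, 0.0, 134.9]
force: [-0.9, -0.2, -3.7]
gripper_width: 14.1
gripper_force: 40.0
```

Request:
{"name": "servo_tool", "arguments": {"steps": [[255, [0, 0, 0.5], [0, 0, 0]], [255, [0, 0, 0.5], [0, 0, 0]], [255, [0, 0, 0.5], [0, 0, 0]], [255, [0, 0, 0], [0, 0, 0]], [255, [0, 0, 0], [0, 0, 0]], [255, [0, 0, 0], [0, 0, 0]], [255, [0, 0, 0], [0, 0, 0]], [255, [0, 0, 0], [0, 0, 0]], [255, [0, 0, 0], [0, 0, 0]], [255, [0, 0, 0], [0, 0, 0]]]}}

```text
time_s: 42.35
ee_pos: [576.1, 92.4, 166.9]
ee_rot: [180.0, 0.0, 134.9]
force: [-1.2, -0.3, 3.8]
gripper_width: 14.0
gripper_force: 40.0
```

Request:
{"name": "servo_tool", "arguments": {"steps": [[255, [0, 0, -0.5], [0, 0, 0]], [255, [0.1, -0.2, 0], [0, 0, 0.096]], [255, [0.1, -0.2, 0], [0, 0, 0.096]], [255, [0.1, -0.2, 0], [0, 0, 0.096]], [255, [0.1, -0.2, 0], [0, 0, 0.096]], [255, [0, -0.2, 0], [0, 0, 0.096]], [255, [0, -0.2, 0], [0, 0, 0.096]], [255, [0, 0, 0], [0, 0, 0]], [255, [0, 0, 0], [0, 0, 0]], [255, [0, 0, 0], [0, 0, 0]]]}}

```text
time_s: 43.35
ee_pos: [575.2, 90.8, 167.1]
ee_rot: [180.0, 0.1, 102.0]
force: [-0.3, -5.5, 2.0]
gripper_width: 13.7
gripper_force: 40.0
```

Run:
```python
from cov import *
s=state();print(s['ee_pos'],s['ee_rot'][2],s['force'],s['torque'])
ims=[]
for n in('scene','top'):
    p=cams.grab_frame(n)
    nuts(p,(577,95))
    ims.append(cv2.resize(p['color'][195:305,245:370,::-1] if n=='scene' else p['color'][140:228,192:292,::-1],(400,352),interpolation=cv2.INTER_CUBIC))
cv2.imwrite('pics/f.png',np.hstack(ims))
```

```text
[575.19754837  90.76997357 167.09888164] 102.0141273935059 [-0.28225455 -5.45317387  2.00040138] [-1.0443658  -0.01803906 -0.21203542]
nut 1 77 [642.4  96.1 158.6] 167.5 ang 165.0 [2.4 8. ]
nut 2 68 [577.  158.6 159.1] 167.0 ang 175.0 [3.  8.2]
nut 4 63 [579.7  31.6 159.5] 167.5 ang 177.0 [2.6 7.8]
nut 2 42 [574.5 158.9 161.8] 169.4 ang 178.0 [2.8 7.5]
nut 4 23 [577.7  29.3 160.8] 170.0 ang -174.0 [1.9 6.8]
```

View pics/f.png

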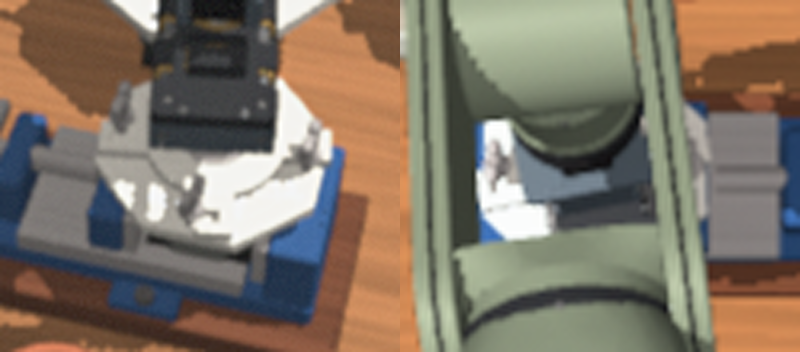

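Request:
{"name": "servo_tool", "arguments": {"steps": [[255, [-1, -0.2, 0], [0, 0, 0]], [255, [-1, -0.2, 0], [0, 0, 0]], [255, [0, 0, 0], [0, 0, 0]], [255, [0, 0, 0], [0, 0, 0.03]], [255, [0, 0, 0], [0, 0, 0.03]], [255, [0, 0, 0], [0, 0, 0.03]], [255, [0, 0, 0], [0, 0, 0]], [255, [0, 0, 0], [0, 0, 0]], [255, [0, 0, 0], [0, 0, 0]], [255, [0, 0, 0], [0, 0, 0]]]}}

```text
time_s: 44.45
ee_pos: [574.7, 90.4, 167.2]
ee_rot: [180.0, -0.1, 96.8]
force: [-0.2, 2.8, 2.4]
gripper_width: 13.6
gripper_force: 40.0
```

Run:
```python
from h import *
s=state();print(s['ee_pos'],s['ee_rot'],s['force'],s['torque'])
```

```text
[574.73563428  90.436966   167.17652677] [ 1.79992978e+02 -5.81039351e-02  9.67711544e+01] [-0.24415906  2.79453275  2.42870379] [ 0.23122718  0.10498336 -0.07976366]
```

Request:
{"name": "servo_tool", "arguments": {"steps": [[255, [0.6, 0, 0], [0, 0, 0.03]], [255, [0, 0, 0], [0, 0, 0.03]], [255, [0, 0, 0], [0, 0, 0.03]], [255, [0, 0, 0], [0, 0, 0.02]], [255, [0, 0, 0], [0, 0, 0.02]], [255, [0, 0, 0], [0, 0, 0]], [255, [0, 0, 0], [0, 0, 0]], [255, [0, 0, 0], [0, 0, 0]], [255, [0, 0, 0], [0, 0, 0]], [255, [0, 0, 0], [0, 0, 0]]]}}

```text
time_s: 45.45
ee_pos: [574.6, 90.0, 167.1]
ee_rot: [-180.0, 0.1, 89.3]
force: [0.3, -4.1, 2.6]
gripper_width: 13.7
gripper_force: 40.0
```

Run:
```python
from h import *
s=state();print(s['ee_pos'],s['ee_rot'],s['force'],s['torque'])
```

```text
[574.64777813  90.02949707 167.11000782] [-1.79991548e+02  5.69756443e-02  8.93330743e+01] [ 0.32509994 -4.08222007  2.61093124] [-0.94846265  0.14854173  0.32105916]
```

Request:
{"name": "servo_tool", "arguments": {"steps": [[255, [-0.7, 0, 0], [0, 0, 0]], [255, [0, 0, 0], [0, 0, 0]], [180, [0, 0, 0], [0, 0, 0]], [180, [0, 0, 0], [0, 0, 0]], [180, [0, 0, 0], [0, 0, 0]], [180, [0, 0, -20], [0, 0, 0]], [180, [0, 0, -30], [0, 0, 0]], [180, [0, 0, -30], [0, 0, 0]], [150, [-40, 0, 0], [0, 0, 0]], [150, [-40, 0, 0], [0, 0, 0]]]}}

```text
time_s: 46.45
ee_pos: [574.3, 10.1, 248.4]
ee_rot: [179.8, -0.0, 89.5]
force: [-0.5, -0.3, -0.4]
gripper_width: 37.1
gripper_force: 0.0
```

Request:
{"name": "servo_tool", "arguments": {"steps": [[150, [-40, 0, 0], [0, 0, 0]], [150, [-40, 0, 0], [0, 0, 0]], [150, [-40, 0, 0], [0, 0, 0]], [150, [0, 0, 0], [0, 0, 0]], [150, [0, 0, 0], [0, 0, 0]], [150, [0, 0, 0], [0, 0, 0]], [150, [0, 0, 0], [0, 0, 0]], [150, [0, 0, 0], [0, 0, 0]], [150, [0, 0, 0], [0, 0, 0]], [150, [0, 0, 0], [0, 0, 0]]]}}

```text
time_s: 47.45
ee_pos: [572.3, -109.6, 247.2]
ee_rot: [180.0, -0.0, 89.4]
force: [1.2, 0.2, 1.0]
gripper_width: 37.7
gripper_force: 0.0
```

Run:
```python
from cov import *
s=state();print(s['ee_pos'],s['ee_rot'][2])
ims=[]
for n in('top','scene'):
    p=cams.grab_frame(n);print(n);w=cloud(p);hsv=cv2.cvtColor(p['color'],cv2.COLOR_RGB2HSV)
    nuts(p,(576,95))
    Q=rect(w,hsv[...,2]<90,157,175,(540,612,60,130));d=Q[:,:2]-Q[:,:2].mean(0);e,V=np.linalg.eigh(d.T@d)
    print('bar',len(Q),Q.mean(0).round(1),np.degrees(np.arctan2(V[1,1],V[0,1])).round(1),[np.round(v,1) for v in cv2.minAreaRect(Q[:,:2].astype(np.float32))],Q[:,2].max())
    P=rect(w,None,138,146,(480,680,0,200));print('plate',len(P),[np.round(v,1) for v in cv2.minAreaRect(P[:,:2].astype(np.float32))],np.median(P[:,2]))
    P=rect(w,None,124,135,(480,690,0,200));print('flange',[np.round(v,1) for v in cv2.minAreaRect(P[:,:2].astype(np.float32))],np.median(P[:,2]))
    P=rect(w,hsv[...,2]<75,35,140,(500,640,-140,-72));print('handle',np.median(P,0) if len(P) else 0)
    ims.append(cv2.resize(p['color'][195:305,245:370,::-1] if n=='scene' else p['color'][140:228,192:292,::-1],(400,352),interpolation=cv2.INTER_CUBIC))
cv2.imwrite('pics/g.png',np.hstack(ims))
```

```text
[ 572.34535041 -109.62180942  247.16296739] 89.3575985678746
top
nut 1 43 [638.9  95.9 161. ] 168.2 ang 168.0 [3.2 7.5]
nut 2 47 [574.5 158.6 160.6] 168.6 ang 179.0 [3.2 7.2]
nut 3 42 [511.2  93.9 161.4] 170.3 ang 166.0 [3.  7.1]
nut 4 39 [576.2  31.8 162.2] 169.4 ang -178.0 [2.8 7.7]
bar 62 [573.5  93.8 164.2] 88.8 [array([573.5,  94.8]), array([33.8, 10.3]), np.float64(89.8)] 168.49467741662966
plate 905 [array([575.8,  96.9]), array([123.1, 121.9]), np.float64(45.5)] 140.22604407366043
flange [array([576.5,  96. ]), array([147.6, 146.1]), np.float64(45.5)] 129.5861162423921
handle 0
scene
nut 1 76 [642.4  96.  158.8] 167.1 ang 165.0 [2.5 7.9]
nut 2 69 [577.1 158.8 158.8] 167.2 ang 175.0 [3.1 8.4]
nut 3 68 [514.2  94.2 158.5] 166.7 ang 164.0 [2.6 7.9]
nut 4 62 [579.6  31.4 159.5] 167.1 ang 179.0 [2.5 8.3]
bar 89 [579.1  94.3 162.3] 89.1 [array([578. ,  94.5]), array([33.3, 13.4]), np.float64(86.6)] 166.58787781753483
plate 809 [array([577.1,  94.8]), array([125.6, 124.8]), np.float64(45.8)] 139.42507574402725
flange [array([575.5,  94.2]), array([150.4, 150.3]), np.float64(45.5)] 128.50134695856798
handle [544.03702396 -98.63496129  83.18421136]
```

View pics/g.png

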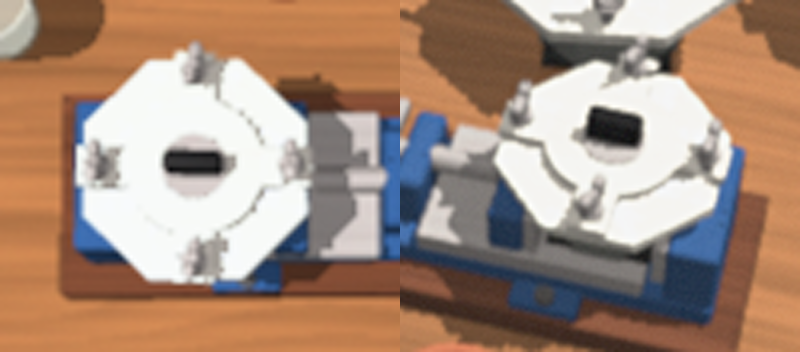

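Cover is seated: lugs under all four nuts, level, bar at about 89°. Nut fins start at about 167°, 177°, 165° and 179°. Round one goes in the order nut1, nut3, nut2, nut4.

```bash
cat >> h.py <<'E'
def nut(x,y,y0,y1,z=172.5,start=None,appr=8,turn=11,dz=None):
    if dz is None: dz=np.radians(y0-y1)*1.91
    plan([(x,y,205,y0,165,appr),(x,y,z,y0,165,3),(x,y,z,y0,165,1),(x,y,z,y0,255,4),(x,y,z-dz,y1,255,turn),(x,y,z-dz,y1,255,2)],start)
E
python3 - <<'E'
from h import *
nut(639.3,95.6,167,95,appr=11,turn=9)
E
```

```text
[[165,[19,6,4],[0,0,-0.123]],[165,[18,8,4],[0,0,-0.123]],[165,[16,10,3],[0,0,-0.124]],[165,[16,12,4],[0,0,-0.123]],[165,[13,14,4],[0,0,-0.123]],[165,[12,16,4],[0,0,-0.123]],[165,[10,17,4],[0,0,-0.124]],[165,[8,18,4],[0,0,-0.123]],[165,[5,19,3],[0,0,-0.123]],[165,[3,20,4],[0,0,-0.123]]]
[[165,[1.1,19.2,4.2],[0,0,-0.124]],[165,[0,0,11],[0,0,0]],[165,[0,0,11],[0,0,0]],[165,[0,0,10.5],[0,0,0]],[165,[0,0,-0],[0,0,0]],[255,[0,0,-0],[0,0,0]],[255,[0,0,-0],[0,0,0]],[255,[0,0,-0],[0,0,0]],[255,[0,0,-0],[0,0,0]],[255,[0,0,0],[0,0,0.14]]]
[[255,[0,0,1],[0,0,0.139]],[255,[0,0,-0],[0,0,0.14]],[255,[0,0,0],[0,0,0.14]],[255,[0,0,0],[0,0,0.139]],[255,[0,0,1],[0,0,0.14]],[255,[0,0,-0],[0,0,0.14]],[255,[0,0,0],[0,0,0.139]],[255,[0,0,0.4],[0,0,0.14]],[255,[0,0,-0],[0,0,0]],[255,[0,0,-0],[0,0,0]]]
end [639.3  95.6 170.1  95. ]
```

Request:
{"name": "servo_tool", "arguments": {"steps": [[165, [19, 6, 4], [0, 0, -0.123]], [165, [18, 8, 4], [0, 0, -0.123]], [165, [16, 10, 3], [0, 0, -0.124]], [165, [16, 12, 4], [0, 0, -0.123]], [165, [13, 14, 4], [0, 0, -0.123]], [165, [12, 16, 4], [0, 0, -0.123]], [165, [10, 17, 4], [0, 0, -0.124]], [165, [8, 18, 4], [0, 0, -0.123]], [165, [5, 19, 3], [0, 0, -0.123]], [165, [3, 20, 4], [0, 0, -0.123]]], "squeeze": 25}}

```text
time_s: 48.55
ee_pos: [634.1, 77.7, 209.1]
ee_rot: [180.0, 0.0, 160.2]
force: [-0.2, 0.2, 0.2]
gripper_width: 32.1
gripper_force: 0.0
```

Request:
{"name": "servo_tool", "arguments": {"steps": [[165, [1, 19, 4], [0, 0, -0.124]], [165, [0, 0, 0], [0, 0, 0]], [165, [0, 0, 0], [0, 0, 0]], [165, [0, 0, 0], [0, 0, 0]], [165, [0, 0, 0], [0, 0, 0]], [165, [0, 0, 0], [0, 0, 0]], [165, [0, 0, 0], [0, 0, 0]], [165, [0, 0, 0], [0, 0, 0]], [165, [0, 0, 0], [0, 0, 0]], [165, [0, 0, 0], [0, 0, 0]]]}}

```text
time_s: 49.55
ee_pos: [639.4, 95.1, 205.1]
ee_rot: [180.0, -0.0, 167.0]
force: [-0.7, -0.5, -0.2]
gripper_width: 32.3
gripper_force: 0.0
```

Well placed; lower and grip.

Request:
{"name": "servo_tool", "arguments": {"steps": [[165, [0, 0, 11], [0, 0, 0]], [165, [0, 0, 11], [0, 0, 0]], [165, [0, 0, 10], [0, 0, 0]], [165, [0, 0, 0], [0, 0, 0]], [255, [0, 0, 0], [0, 0, 0]], [255, [0, 0, 0], [0, 0, 0]], [255, [0, 0, 0], [0, 0, 0]], [255, [0, 0, 0], [0, 0, 0]], [255, [0, 0, 0], [0, 0, 0]], [255, [0, 0, 0], [0, 0, 0]]]}}

```text
time_s: 50.55
ee_pos: [639.5, 93.9, 173.6]
ee_rot: [-179.9, 0.1, 167.0]
force: [-0.4, -4.6, 0.8]
gripper_width: 8.3
gripper_force: 25.0
```

Run:
```python
from h import *
s=state();print(s['ee_pos'],s['ee_rot'],s['force'],s['torque'],s['gripper_width'])
```

```text
[639.47216146  93.92282084 173.6020238 ] [-1.79902425e+02  5.49198859e-02  1.67005910e+02] [-0.4273769  -4.58713059  0.75159864] [-0.98619622  0.07671745 -0.01037941] 8.286251516508807
```

Request:
{"name": "servo_tool", "arguments": {"steps": [[255, [-0.3, -1.3, 0], [0, 0, 0]], [255, [0, 0, 0], [0, 0, 0.14]], [255, [0, 0, 1], [0, 0, 0.14]], [255, [0, 0, 0], [0, 0, 0.14]], [255, [0, 0, 0], [0, 0, 0.14]], [255, [0, 0, 0], [0, 0, 0.14]], [255, [0, 0, 1], [0, 0, 0.14]], [255, [0, 0, 0], [0, 0, 0]], [255, [0, 0, 0], [0, 0, 0]], [255, [0, 0, 0], [0, 0, 0]]]}}

```text
time_s: 51.55
ee_pos: [639.1, 93.3, 171.7]
ee_rot: [-180.0, 0.0, 118.9]
force: [-2.2, -4.0, 4.6]
gripper_width: 8.4
gripper_force: 25.0
```

Run:
```python
from h import *
s=state();print(s['ee_pos'],s['ee_rot'],s['force'],s['torque'],s['gripper_width'])
```

```text
[639.11602239  93.31974402 171.73608778] [-1.79973731e+02  2.51590186e-02  1.18940148e+02] [-2.18006851 -4.02427722  4.59289364] [-0.86263759  0.44917433 -0.02769489] 8.42782716074885
```

Request:
{"name": "servo_tool", "arguments": {"steps": [[255, [-0.5, -0.7, 0], [0, 0, 0.105]], [255, [0, 0, 0], [0, 0, 0.105]], [255, [0, 0, 0.5], [0, 0, 0.105]], [255, [0, 0, 0], [0, 0, 0.105]], [255, [0, 0, 0], [0, 0, 0]], [255, [0, 0, 0], [0, 0, 0]], [165, [0, 0, 0], [0, 0, 0]], [165, [0, 0, 0], [0, 0, 0]], [165, [0, 0, 0], [0, 0, 0]], [165, [0, 0, -10], [0, 0, 0]]]}}

```text
time_s: 52.55
ee_pos: [638.2, 93.2, 179.2]
ee_rot: [-179.8, -0.0, 94.8]
force: [-0.1, -0.0, -0.4]
gripper_width: 32.2
gripper_force: 0.0
```

Run:
```python
from h import *
s=state();print(s['ee_pos'],s['ee_rot'],s['gripper_width'])
plan([(638.3,92.5,212,95,165,2),(510.8,91,210,165,165,9),(510.8,91,205,165,165,2),(510.8,91,172.5,165,165,3),(510.8,91,172.5,165,165,2),(510.8,91,172.5,165,255,2)],[638.3,92.5,181,94.8])
```

```text
[638.2238008   93.21972309 179.18294818] [-1.79809097e+02 -2.39661419e-02  9.48459254e+01] 32.23086048220024
[[165,[0,0,-15.5],[0,0,-0.002]],[165,[0,0,-15.5],[0,0,-0.001]],[165,[1,-14,0],[0,0,-0.136]],[165,[3,-14,0],[0,0,-0.136]],[165,[5,-13,1],[0,0,-0.135]],[165,[6,-13,-0],[0,0,-0.136]],[165,[9,-11,0],[0,0,-0.136]],[165,[9,-11,0],[0,0,-0.136]],[165,[11,-9,1],[0,0,-0.136]],[165,[12,-7,-0],[0,0,-0.135]]]
[[165,[13.4,-5.5,0],[0,0,-0.136]],[165,[0,0,2.5],[0,0,-0]],[165,[0,0,2.5],[0,0,-0]],[165,[0,0,11],[0,0,-0]],[165,[0,0,11],[0,0,-0]],[165,[0,0,10.5],[0,0,-0]],[165,[0,0,0],[0,0,-0]],[165,[0,0,0],[0,0,-0]],[255,[0,0,0],[0,0,-0]],[255,[0,0,0],[0,0,-0]]]
end [510.8  91.  172.5 165. ]
```

Request:
{"name": "servo_tool", "arguments": {"steps": [[165, [0, 0, -16], [0, 0, 0]], [165, [0, 0, -15], [0, 0, -0.002]], [165, [1, -14, 0], [0, 0, -0.136]], [165, [3, -14, 0], [0, 0, -0.136]], [165, [5, -13, 1], [0, 0, -0.135]], [165, [6, -13, 0], [0, 0, -0.136]], [165, [9, -11, 0], [0, 0, -0.136]], [165, [9, -11, 0], [0, 0, -0.136]], [165, [11, -9, 1], [0, 0, -0.136]], [165, [12, -7, 0], [0, 0, -0.135]]]}}

```text
time_s: 53.55
ee_pos: [525.7, 91.6, 210.3]
ee_rot: [179.9, 0.0, 157.5]
force: [0.3, -0.6, 0.8]
gripper_width: 32.3
gripper_force: 0.0
```

Request:
{"name": "servo_tool", "arguments": {"steps": [[165, [13.4, -5.5, 0], [0, 0, -0.136]], [165, [0, 0, 2.5], [0, 0, 0]], [165, [0, 0, 2.5], [0, 0, 0]], [165, [0, 0, 11], [0, 0, 0]], [165, [0, 0, 11], [0, 0, 0]], [165, [0, 0, 10], [0, 0, 0]], [165, [0, 0, 0], [0, 0, 0]], [165, [0, 0, 0], [0, 0, 0]], [165, [0, 0, 0], [0, 0, 0]], [165, [0, 0, 0], [0, 0, 0]]]}}

```text
time_s: 54.55
ee_pos: [511.8, 91.6, 173.1]
ee_rot: [180.0, 0.1, 164.9]
force: [-0.6, 0.1, -0.5]
gripper_width: 32.4
gripper_force: 0.0
```

Request:
{"name": "servo_tool", "arguments": {"steps": [[255, [0, 0, 0], [0, 0, 0]], [255, [0, 0, 0], [0, 0, 0]], [255, [0, 0, 0], [0, 0, 0]], [255, [0, 0, 0], [0, 0, 0]], [255, [0, 0, 0], [0, 0, 0]], [255, [0, 0, 0], [0, 0, 0]], [255, [0, 0, 0], [0, 0, 0]], [255, [0, 0, 0], [0, 0, 0]], [255, [0, 0, 0], [0, 0, 0]], [255, [0, 0, 0], [0, 0, 0]]]}}

```text
time_s: 55.55
ee_pos: [511.7, 91.7, 172.7]
ee_rot: [180.0, 0.0, 164.9]
force: [1.3, 2.1, -0.7]
gripper_width: 8.4
gripper_force: 25.0
```

Request:
{"name": "servo_tool", "arguments": {"steps": [[255, [0, 0.4, 0], [0, 0, 0.136]], [255, [0, 0, 0.5], [0, 0, 0.136]], [255, [0, 0, 0], [0, 0, 0.136]], [255, [0, 0, 0.5], [0, 0, 0.136]], [255, [0, 0, 0], [0, 0, 0.136]], [255, [0, 0, 0.5], [0, 0, 0.136]], [255, [0, 0, 0], [0, 0, 0.136]], [255, [0, 0, 0.5], [0, 0, 0.136]], [255, [0, 0, 0], [0, 0, 0.136]], [255, [0, 0, 0.3], [0, 0, 0]]]}}

```text
time_s: 56.55
ee_pos: [510.8, 91.0, 170.2]
ee_rot: [-179.9, 0.1, 94.8]
force: [-1.9, -2.5, 2.2]
gripper_width: 8.5
gripper_force: 25.0
```

Run:
```python
from h import *
s=state();print(s['ee_pos'],s['ee_rot'],s['gripper_width'],s['force'],s['torque'])
plan([(511,92,170,95,165,3),(511,92,210,95,165,3),(574.3,156,210,177,165,11),(574.3,156,205,177,165,2),(574.3,156,172.5,177,165,3),(574.3,156,172.5,177,165,4),(574.3,156,172.5,177,255,4)],[511,92,170.2,94.8])
```

```text
[510.77460717  91.04333768 170.1761846 ] [-1.79877129e+02  9.12464464e-02  9.48369606e+01] 8.520726292225923 [-1.88588188 -2.48138387  2.16662371] [-0.45237224  0.31008523 -0.06590974]
[[165,[0,0,0],[0,0,-0.001]],[165,[0,0,0],[0,0,-0.001]],[165,[0,0,0.2],[0,0,-0.001]],[165,[0,0,-13],[0,0,-0]],[165,[0,0,-14],[0,0,-0]],[165,[0,0,-13],[0,0,-0]],[165,[5,6,0],[0,0,-0.13]],[165,[5,7,0],[0,0,-0.13]],[165,[3,7,0],[0,0,-0.13]],[165,[3,8,0],[0,0,-0.131]]]
[[165,[1,8,0],[0,0,-0.13]],[165,[1,8,0],[0,0,-0.13]],[165,[-1,9,0],[0,0,-0.13]],[165,[-2,8,0],[0,0,-0.13]],[165,[-2,7,0],[0,0,-0.13]],[165,[-4,8,0],[0,0,-0.131]],[165,[-4.7,6.3,0],[0,0,-0.13]],[165,[0,0,2.5],[0,0,0]],[165,[0,0,2.5],[0,0,0]],[165,[0,0,11],[0,0,0]]]
[[165,[0,0,11],[0,0,0]],[165,[0,0,10.5],[0,0,0]],[165,[0,0,0],[0,0,0]],[165,[0,0,0],[0,0,0]],[165,[0,0,0],[0,0,0]],[165,[0,0,0],[0,0,0]],[255,[0,0,0],[0,0,0]],[255,[0,0,0],[0,0,0]],[255,[0,0,0],[0,0,0]],[255,[0,0,0],[0,0,0]]]
end [574.3 156.  172.5 177. ]
```

Request:
{"name": "servo_tool", "arguments": {"steps": [[165, [0, 0, 0], [0, 0, 0]], [165, [0, 0, 0], [0, 0, 0]], [165, [0, 0, 0], [0, 0, -0.002]], [165, [0, 0, -13], [0, 0, 0]], [165, [0, 0, -14], [0, 0, 0]], [165, [0, 0, -13], [0, 0, 0]], [165, [5, 6, 0], [0, 0, -0.13]], [165, [5, 7, 0], [0, 0, -0.13]], [165, [3, 7, 0], [0, 0, -0.13]], [165, [3, 8, 0], [0, 0, -0.131]]]}}

```text
time_s: 57.55
ee_pos: [534.4, 115.6, 210.4]
ee_rot: [180.0, 0.0, 125.1]
force: [-0.0, -0.1, -0.3]
gripper_width: 32.2
gripper_force: 0.0
```

Request:
{"name": "servo_tool", "arguments": {"steps": [[165, [1, 8, 0], [0, 0, -0.13]], [165, [1, 8, 0], [0, 0, -0.13]], [165, [-1, 9, 0], [0, 0, -0.13]], [165, [-2, 8, 0], [0, 0, -0.13]], [165, [-2, 7, 0], [0, 0, -0.13]], [165, [-4, 8, 0], [0, 0, -0.131]], [165, [-5, 6, 0], [0, 0, -0.13]], [165, [0, 0, 2.5], [0, 0, 0]], [165, [0, 0, 2.5], [0, 0, 0]], [165, [0, 0, 0], [0, 0, 0]]]}}

```text
time_s: 58.55
ee_pos: [574.5, 155.2, 204.7]
ee_rot: [-180.0, -0.1, 176.9]
force: [-0.1, 0.1, 0.1]
gripper_width: 32.1
gripper_force: 0.0
```

Request:
{"name": "servo_tool", "arguments": {"steps": [[165, [0, 0, 11], [0, 0, 0]], [165, [0, 0, 11], [0, 0, 0]], [165, [0, 0, 10.5], [0, 0, 0]], [165, [0, 0, 0], [0, 0, 0]], [165, [0, 0, 0], [0, 0, 0]], [255, [0, 0, 0], [0, 0, 0]], [255, [0, 0, 0], [0, 0, 0]], [255, [0, 0, 0], [0, 0, 0]], [255, [0, 0, 0], [0, 0, 0]], [255, [0, 0, 0], [0, 0, 0]]]}}

```text
time_s: 59.55
ee_pos: [575.4, 156.7, 173.3]
ee_rot: [179.8, 0.0, 176.9]
force: [-0.5, 4.9, 0.5]
gripper_width: 8.4
gripper_force: 25.0
```

Request:
{"name": "servo_tool", "arguments": {"steps": [[255, [0.8, 1.2, 0], [0, 0, 0]], [255, [0, 0, 0.5], [0, 0, 0.13]], [255, [0, 0, 0], [0, 0, 0.13]], [255, [0, 0, 0.5], [0, 0, 0.13]], [255, [0, 0, 0], [0, 0, 0.13]], [255, [0, 0, 0.5], [0, 0, 0.13]], [255, [0, 0, 0], [0, 0, 0.13]], [255, [0, 0, 0.5], [0, 0, 0.13]], [255, [0, 0, 0], [0, 0, 0.13]], [255, [0, 0, 0.5], [0, 0, 0]]]}}

```text
time_s: 60.55
ee_pos: [574.5, 155.5, 170.9]
ee_rot: [-180.0, 0.1, 117.4]
force: [-1.8, -1.9, 5.3]
gripper_width: 8.3
gripper_force: 25.0
```

Run:
```python
from h import *
s=state();print(s['ee_pos'],s['ee_rot'],s['gripper_width'],s['force'],s['torque'])
plan([(574,157,210,95,165,3),(660,140,210,137,165,5),(660,60,210,160,165,3),(575.5,29,210,179,165,3),(575.5,29,205,179,165,1),(575.5,29,172.5,179,165,3),(575.5,29,172.5,179,165,2)],[574,157,170.5,94.8])
```

```text
[574.49137969 155.5475113  170.9258206 ] [-1.79959082e+02  1.30878826e-01  1.17423702e+02] 8.251516314528923 [-1.80330377 -1.88811336  5.3128595 ] [-0.50955127  0.26689519 -0.07593821]
[[165,[0,0,-13],[0,0,-0.001]],[165,[0,0,-13],[0,0,-0.001]],[165,[0,0,-13.5],[0,0,-0.001]],[165,[-5,17,0],[0,0,-0.147]],[165,[-7,16,0],[0,0,-0.146]],[165,[-10,14,0],[0,0,-0.147]],[165,[-11,14,0],[0,0,-0.147]],[165,[-13.7,11,0],[0,0,-0.147]],[165,[-18,-20,0],[0,0,-0.134]],[165,[-16,-21,0],[0,0,-0.133]]]
[[165,[-12,-23.9,0],[0,0,-0.134]],[165,[23,-19,0],[0,0,-0.111]],[165,[25,-17,0],[0,0,-0.11]],[165,[26.6,-13.8,0],[0,0,-0.111]],[165,[0,0,5],[0,0,0]],[165,[0,0,11],[0,0,0]],[165,[0,0,11],[0,0,0]],[165,[0,0,10.5],[0,0,0]],[165,[0,0,0],[0,0,0]],[165,[0,0,0],[0,0,0]]]
end [575.5  29.  172.5 179. ]
```

Request:
{"name": "servo_tool", "arguments": {"steps": [[255, [0, 0, 0], [0, 0, 0.13]], [255, [0, 0, 0.3], [0, 0, 0.13]], [255, [0, 0, 0], [0, 0, 0.13]], [255, [0, 0, 0], [0, 0, 0]], [255, [0, 0, 0], [0, 0, 0]], [165, [0, 0, 0], [0, 0, 0]], [165, [0, 0, 0], [0, 0, 0]], [165, [0, 0, 0], [0, 0, 0]], [165, [0, 0, -20], [0, 0, 0]], [165, [0, 0, -20], [0, 0, 0]]]}}

```text
time_s: 61.55
ee_pos: [574.1, 157.0, 209.6]
ee_rot: [-179.9, -0.0, 95.1]
force: [0.1, 0.5, 0.3]
gripper_width: 32.3
gripper_force: 0.0
```

Run:
```python
from h import *
s=state();print(s['ee_pos'],s['ee_rot'],s['gripper_width'],s['force'],s['torque'])
plan([(575.3,28.5,205,179,165,11),(575.3,28.5,205,179,165,1),(575.3,28.5,172.5,179,165,3)],[*s['ee_pos'],s['ee_rot'][2]])
```

```text
[574.11746279 156.99438291 209.5674971 ] [-1.79892335e+02 -1.07973994e-02  9.51056017e+01] 32.32176864487191 [0.06710936 0.46697771 0.27440381] [-0.11265681  0.01607495 -0.01640321]
[[165,[-12,-1,0],[0,0,-0.133]],[165,[-11,-2,1],[0,0,-0.133]],[165,[-11,-4,0],[0,0,-0.133]],[165,[-10,-6,1],[0,0,-0.133]],[165,[-10,-6,0],[0,0,-0.134]],[165,[-8,-8,0],[0,0,-0.133]],[165,[-8,-9,1],[0,0,-0.133]],[165,[-6,-10,0],[0,0,-0.133]],[165,[-5,-11,1],[0,0,-0.133]],[165,[-3,-11,0],[0,0,-0.133]]]
[[165,[-2,-11.7,0.6],[0,0,-0.133]],[165,[0,0,-0],[0,0,-0]],[165,[0,0,11],[0,0,-0]],[165,[0,0,11],[0,0,-0]],[165,[0,0,10.5],[0,0,-0]],[165,[0,0,0],[0,0,0]],[165,[0,0,0],[0,0,0]],[165,[0,0,0],[0,0,0]],[165,[0,0,0],[0,0,0]],[165,[0,0,0],[0,0,0]]]
end [575.3  28.5 172.5 179. ]
```

Request:
{"name": "servo_tool", "arguments": {"steps": [[165, [-12, -1, 0], [0, 0, -0.133]], [165, [-11, -2, 1], [0, 0, -0.133]], [165, [-11, -4, 0], [0, 0, -0.133]], [165, [-10, -6, 1], [0, 0, -0.133]], [165, [-10, -6, 0], [0, 0, -0.134]], [165, [-8, -8, 0], [0, 0, -0.133]], [165, [-8, -9, 1], [0, 0, -0.133]], [165, [-6, -10, 0], [0, 0, -0.133]], [165, [-5, -11, 1], [0, 0, -0.133]], [165, [-3, -11, 0], [0, 0, -0.133]]]}}

```text
time_s: 62.55
ee_pos: [575.3, 39.9, 205.6]
ee_rot: [180.0, -0.0, 171.7]
force: [0.7, 1.1, 0.5]
gripper_width: 32.1
gripper_force: 0.0
```

Request:
{"name": "servo_tool", "arguments": {"steps": [[165, [-2, -11.7, 1], [0, 0, -0.133]], [165, [0, 0, 0], [0, 0, 0]], [165, [0, 0, 0], [0, 0, 0]], [165, [0, 0, 11], [0, 0, 0]], [165, [0, 0, 11], [0, 0, 0]], [165, [0, 0, 10], [0, 0, 0]], [165, [0, 0, 0], [0, 0, 0]], [165, [0, 0, 0], [0, 0, 0]], [165, [0, 0, 0], [0, 0, 0]], [165, [0, 0, 0], [0, 0, 0]]]}}

```text
time_s: 63.55
ee_pos: [575.8, 28.2, 173.5]
ee_rot: [180.0, 0.1, 178.9]
force: [-0.3, -0.3, -0.6]
gripper_width: 32.1
gripper_force: 0.0
```

Request:
{"name": "servo_tool", "arguments": {"steps": [[255, [0, 0, 0], [0, 0, 0]], [255, [0, 0, 0], [0, 0, 0]], [255, [0, 0, 0], [0, 0, 0]], [255, [0, 0, 0], [0, 0, 0]], [255, [0, 0, 0], [0, 0, 0]], [255, [0, 0, 0], [0, 0, 0]], [255, [0, 0, 0], [0, 0, 0]], [255, [0, 0, 0], [0, 0, 0]], [255, [0, 0, 0], [0, 0, 0]], [255, [0, 0, 0], [0, 0, 0]]]}}

```text
time_s: 64.55
ee_pos: [575.6, 28.8, 173.1]
ee_rot: [179.9, 0.0, 178.9]
force: [0.8, 5.6, 1.2]
gripper_width: 8.2
gripper_force: 25.0
```

Request:
{"name": "servo_tool", "arguments": {"steps": [[255, [0, 1.2, 0], [0, 0, 0]], [255, [0, 0, 0.5], [0, 0, 0.133]], [255, [0, 0, 0], [0, 0, 0.133]], [255, [0, 0, 0.5], [0, 0, 0.133]], [255, [0, 0, 0], [0, 0, 0.133]], [255, [0, 0, 0.5], [0, 0, 0.133]], [255, [0, 0, 0], [0, 0, 0.133]], [255, [0, 0, 0.5], [0, 0, 0.133]], [255, [0, 0, 0], [0, 0, 0.133]], [255, [0, 0, 0.5], [0, 0, 0]]]}}

```text
time_s: 65.55
ee_pos: [575.6, 28.9, 170.9]
ee_rot: [-180.0, 0.1, 118.0]
force: [-0.2, 1.7, 4.1]
gripper_width: 8.0
gripper_force: 25.0
```

Request:
{"name": "servo_tool", "arguments": {"steps": [[255, [0, 0, 0], [0, 0, 0.133]], [255, [0, 0, 0.3], [0, 0, 0.133]], [255, [0, 0, 0], [0, 0, 0.133]], [255, [0, 0, 0], [0, 0, 0]], [255, [0, 0, 0], [0, 0, 0]], [165, [0, 0, 0], [0, 0, 0]], [165, [0, 0, 0], [0, 0, 0]], [165, [0, 0, 0], [0, 0, 0]], [165, [0, 0, -20], [0, 0, 0]], [165, [0, 0, -20], [0, 0, 0]]]}}

```text
time_s: 66.55
ee_pos: [574.9, 29.2, 210.0]
ee_rot: [-179.9, 0.0, 95.1]
force: [0.2, -0.1, 0.8]
gripper_width: 32.5
gripper_force: 0.0
```

Request:
{"name": "servo_tool", "arguments": {"steps": [[165, [-40, 0, -10], [0, 0, 0]], [165, [-40, 0, 0], [0, 0, 0]], [165, [-40, 0, 0], [0, 0, 0]], [165, [-20, 0, 0], [0, 0, 0]], [165, [0, 0, 0], [0, 0, 0]], [165, [0, 0, 0], [0, 0, 0]], [165, [0, 0, 0], [0, 0, 0]], [165, [0, 0, 0], [0, 0, 0]], [165, [0, 0, 0], [0, 0, 0]], [165, [0, 0, 0], [0, 0, 0]]]}}

```text
time_s: 67.55
ee_pos: [587.9, -109.4, 220.3]
ee_rot: [180.0, -0.0, 95.2]
force: [-0.3, 0.3, -0.5]
gripper_width: 31.9
gripper_force: 0.0
```

```bash
cat > chk.py <<'E'
from cov import *
def chk(name=None):
    s=state();print(s['ee_pos'],s['ee_rot'][2],s['force'])
    ims=[]
    for n in('top','scene'):
        p=cams.grab_frame(n);print(n);w=cloud(p);hsv=cv2.cvtColor(p['color'],cv2.COLOR_RGB2HSV)
        nuts(p,(576,95))
        P=rect(w,None,134,146,(480,680,0,200));P=P[np.hypot(P[:,0]-576,P[:,1]-95)<44];P=P[abs(P[:,2]-np.median(P[:,2]))<3]
        g=np.linalg.lstsq(np.c_[P[:,:2]-[576,95],np.ones(len(P))],P[:,2],rcond=None)[0]
        print('plate',len(P),np.median(P[:,2]),'slope',g.round(4))
        ims.append(cv2.resize(p['color'][195:305,245:370,::-1] if n=='scene' else p['color'][140:228,192:292,::-1],(400,352),interpolation=cv2.INTER_CUBIC))
    if name:cv2.imwrite('pics/'+name,np.hstack(ims))
E
python3 -c "from chk import *;chk()"
```

```text
[ 587.94209056 -109.35117368  220.30179509] 95.16008179401047 [-0.3460159   0.26846618 -0.51123258]
top
nut 1 44 [638.2  96.7 159.8] 165.8 ang 92.0 [2.4 7.7]
nut 2 42 [574.  159.6 160.5] 166.0 ang 94.0 [2.4 7.8]
nut 3 42 [511.5  94.9 159.5] 167.0 ang 97.0 [2.9 7.9]
nut 4 43 [575.5  31.7 159.4] 167.7 ang 93.0 [2.5 7.4]
plate 647 139.5516132316484 slope [2.800000e-03 2.100000e-03 1.395593e+02]
scene
nut 1 99 [641.6  95.3 156.6] 164.8 ang 97.0 [2.3 7.8]
nut 2 97 [576.9 158.2 156.8] 164.3 ang 94.0 [2.4 7.8]
nut 3 80 [514.3  93.2 156.4] 164.0 ang 96.0 [2.2 7.7]
nut 4 91 [578.5  30.7 156.4] 163.4 ang 95.0 [2.8 7.8]
plate 758 138.3896828445172 slope [2.100000e-03 1.600000e-03 1.384087e+02]
```

Run:
```python
from h import *
plan([(638.2,92.8,207,95,165,6),(638.2,92.8,207,95,165,1),(638.2,92.8,170,95,165,4),(638.2,92.8,170,95,165,3),(638.2,92.8,170,95,255,6)])
```

```text
[[165,[33,11,2],[0,0,0]],[165,[33,12,2],[0,0,0.001]],[165,[33,11,3],[0,0,0]],[165,[32,11,2],[0,0,0.001]],[165,[33,12,2],[0,0,-0]],[165,[33.2,11,2.3],[0,0,0]],[165,[0,0,-0],[0,0,0]],[165,[0,0,9],[0,0,0]],[165,[0,0,9],[0,0,0]],[165,[0,0,10],[0,0,0]]]
[[165,[0,0,9],[0,0,0]],[165,[0,0,-0],[0,0,0]],[165,[0,0,-0],[0,0,0]],[165,[0,0,-0],[0,0,0]],[255,[0,0,-0],[0,0,0]],[255,[0,0,-0],[0,0,0]],[255,[0,0,-0],[0,0,0]],[255,[0,0,-0],[0,0,0]],[255,[0,0,-0],[0,0,0]],[255,[0,0,-0],[0,0,0]]]
end [638.2  92.8 170.   95. ]
```

Request:
{"name": "servo_tool", "arguments": {"steps": [[165, [33, 11, 2], [0, 0, 0]], [165, [33, 12, 2], [0, 0, 0]], [165, [33, 11, 3], [0, 0, 0]], [165, [32, 11, 2], [0, 0, 0.002]], [165, [33, 12, 2], [0, 0, 0]], [165, [33, 11, 2], [0, 0, 0]], [165, [0, 0, 0], [0, 0, 0]], [165, [0, 0, 9], [0, 0, 0]], [165, [0, 0, 9], [0, 0, 0]], [165, [0, 0, 10], [0, 0, 0]]], "squeeze": 40}}

```text
time_s: 68.65
ee_pos: [637.9, 91.0, 178.3]
ee_rot: [-180.0, 0.0, 94.9]
force: [0.7, -1.6, -0.1]
gripper_width: 32.1
gripper_force: 0.0
```

Request:
{"name": "servo_tool", "arguments": {"steps": [[165, [0, 0, 9], [0, 0, 0]], [165, [0, 0, 0], [0, 0, 0]], [165, [0, 0, 0], [0, 0, 0]], [165, [0, 0, 0], [0, 0, 0]], [255, [0, 0, 0], [0, 0, 0]], [255, [0, 0, 0], [0, 0, 0]], [255, [0, 0, 0], [0, 0, 0]], [255, [0, 0, 0], [0, 0, 0]], [255, [0, 0, 0], [0, 0, 0]], [255, [0, 0, 0], [0, 0, 0]]]}}

```text
time_s: 69.65
ee_pos: [638.7, 92.3, 170.5]
ee_rot: [179.9, -0.0, 95.0]
force: [1.9, 0.7, 0.7]
gripper_width: 8.2
gripper_force: 40.0
```

Request:
{"name": "servo_tool", "arguments": {"steps": [[255, [0, 0, 0], [0, 0, 0.13]], [255, [0, 0, 0.5], [0, 0, 0.13]], [255, [0, 0, 0], [0, 0, 0.13]], [255, [0, 0, 0.5], [0, 0, 0.13]], [255, [0, 0, 0], [0, 0, 0.13]], [255, [0, 0, 0.5], [0, 0, 0.13]], [255, [0, 0, 0], [0, 0, 0.13]], [255, [0, 0, 0.5], [0, 0, 0.13]], [255, [0, 0, 0], [0, 0, 0.06]], [255, [0, 0, 0], [0, 0, 0.05]]]}}

```text
time_s: 70.65
ee_pos: [637.3, 93.0, 168.5]
ee_rot: [-179.9, 0.1, 29.0]
force: [-1.8, 1.4, 1.0]
gripper_width: 8.2
gripper_force: 40.0
```

Run:
```python
from h import *
s=state();print(s['ee_pos'],s['ee_rot'],s['gripper_width'],s['force'],s['torque'])
```

```text
[637.28744502  93.04723267 168.50590606] [-1.79865333e+02  5.89000706e-02  2.89790438e+01] 8.1984597523603 [-1.75130079  1.43408831  0.97439755] [0.3880427  0.46040865 0.08689713]
```

Request:
{"name": "servo_tool", "arguments": {"steps": [[255, [0, 0, 0], [0, 0, 0.03]], [255, [0, 0, 0], [0, 0, 0.03]], [255, [0, 0, 0], [0, 0, 0.03]], [255, [0, 0, 0], [0, 0, 0.03]], [255, [0, 0, 0], [0, 0, 0]], [255, [0, 0, 0], [0, 0, 0]], [255, [0, 0, 0], [0, 0, 0]], [255, [0, 0, 0], [0, 0, 0]], [255, [0, 0, 0], [0, 0, 0]], [255, [0, 0, 0], [0, 0, 0]]]}}

```text
time_s: 71.65
ee_pos: [637.2, 93.2, 168.3]
ee_rot: [-179.9, 0.1, 22.3]
force: [-4.6, 4.3, 2.9]
gripper_width: 8.1
gripper_force: 40.0
```

Run:
```python
from h import *
s=state();print(s['ee_pos'],s['ee_rot'],s['gripper_width'],s['force'],s['torque'])
plan([(637.8,92.8,168,22,165,3),(637.8,92.8,207,22,165,2),(511.2,91.2,207,95,165,10),(511.2,91.2,207,95,165,1),(511.2,91.2,170,95,165,4),(511.2,91.2,170,95,165,4),(511.2,91.2,170,95,255,6)],[637.8,92.8,168,22.2])
```

```text
[637.24823176  93.15441326 168.29412992] [-1.79876422e+02  8.75418251e-02  2.23248589e+01] 8.1076856222397 [-4.56561514  4.26968212  2.85388701] [0.74073243 0.81211292 0.95199399]
[[165,[0,0,0],[0,0,0.001]],[165,[0,0,0],[0,0,0.001]],[165,[0,0,0],[0,0,0.001]],[165,[0,0,-19.5],[0,0,0]],[165,[0,0,-19.5],[0,0,0]],[165,[-12,-5,0],[0,0,-0.127]],[165,[-11,-6,0],[0,0,-0.128]],[165,[-10,-7,0],[0,0,-0.127]],[165,[-9,-9,0],[0,0,-0.127]],[165,[-9,-10,0],[0,0,-0.128]]]
[[165,[-6,-10,0],[0,0,-0.127]],[165,[-6,-12,0],[0,0,-0.128]],[165,[-4,-12,0],[0,0,-0.127]],[165,[-2,-12,0],[0,0,-0.127]],[165,[-0.5,-12.8,0],[0,0,-0.128]],[165,[0,0,0],[0,0,0]],[165,[0,0,9],[0,0,0]],[165,[0,0,10],[0,0,0]],[165,[0,0,9],[0,0,0]],[165,[0,0,9],[0,0,0]]]
[[165,[0,0,0],[0,0,0]],[165,[0,0,0],[0,0,0]],[165,[0,0,0],[0,0,0]],[165,[0,0,0],[0,0,0]],[255,[0,0,0],[0,0,0]],[255,[0,0,0],[0,0,0]],[255,[0,0,0],[0,0,0]],[255,[0,0,0],[0,0,0]],[255,[0,0,0],[0,0,0]],[255,[0,0,0],[0,0,0]]]
end [511.2  91.2 170.   95. ]
```

Request:
{"name": "servo_tool", "arguments": {"steps": [[165, [0, 0, 0], [0, 0, -0.03]], [165, [0, 0, 0], [0, 0, 0]], [165, [0, 0, 0], [0, 0, 0.03]], [165, [0, 0, -19], [0, 0, 0]], [165, [0, 0, -20], [0, 0, 0]], [165, [-12, -5, 0], [0, 0, -0.127]], [165, [-11, -6, 0], [0, 0, -0.128]], [165, [-10, -7, 0], [0, 0, -0.127]], [165, [-9, -9, 0], [0, 0, -0.127]], [165, [-9, -10, 0], [0, 0, -0.128]]]}}

```text
time_s: 72.65
ee_pos: [574.4, 90.5, 207.1]
ee_rot: [179.9, 0.0, 58.9]
force: [-0.1, 0.7, -0.2]
gripper_width: 32.5
gripper_force: 0.0
```

Request:
{"name": "servo_tool", "arguments": {"steps": [[165, [-6, -10, 0], [0, 0, -0.127]], [165, [-6, -12, 0], [0, 0, -0.128]], [165, [-4, -12, 0], [0, 0, -0.127]], [165, [-2, -12, 0], [0, 0, -0.127]], [165, [-0.5, -13, 0], [0, 0, -0.128]], [165, [0, 0, 0], [0, 0, 0]], [165, [0, 0, 0], [0, 0, 0]], [165, [0, 0, 0], [0, 0, 0]], [165, [0, 0, 9], [0, 0, 0]], [165, [0, 0, 10], [0, 0, 0]]]}}

```text
time_s: 73.65
ee_pos: [512.0, 90.1, 187.5]
ee_rot: [180.0, 0.0, 95.2]
force: [-0.2, -0.2, 0.4]
gripper_width: 32.3
gripper_force: 0.0
```

Request:
{"name": "servo_tool", "arguments": {"steps": [[165, [0, 0, 9], [0, 0, 0]], [165, [0, 0, 9], [0, 0, 0]], [165, [0, 0, 0], [0, 0, 0]], [165, [0, 0, 0], [0, 0, 0]], [255, [0, 0, 0], [0, 0, 0]], [255, [0, 0, 0], [0, 0, 0]], [255, [0, 0, 0], [0, 0, 0]], [255, [0, 0, 0], [0, 0, 0]], [255, [0, 0, 0], [0, 0, 0]], [255, [0, 0, 0], [0, 0, 0]]]}}

```text
time_s: 74.65
ee_pos: [510.9, 90.1, 170.4]
ee_rot: [-179.9, -0.0, 95.2]
force: [-3.9, -0.5, 4.2]
gripper_width: 8.2
gripper_force: 40.0
```

Request:
{"name": "servo_tool", "arguments": {"steps": [[255, [1, -0.9, -0.5], [0, 0, 0]], [255, [0, 0, 0.5], [0, 0, 0.138]], [255, [0, 0, 0], [0, 0, 0.138]], [255, [0, 0, 0.5], [0, 0, 0.138]], [255, [0, 0, 0], [0, 0, 0.138]], [255, [0, 0, 0.5], [0, 0, 0.138]], [255, [0, 0, 0], [0, 0, 0.138]], [255, [0, 0, 0.5], [0, 0, 0.138]], [255, [0, 0, 0], [0, 0, 0.138]], [255, [0, 0, 0.3], [0, 0, 0.1]]]}}

```text
time_s: 75.65
ee_pos: [509.0, 91.2, 168.4]
ee_rot: [-179.9, 0.2, 26.0]
force: [-5.3, -0.1, 4.8]
gripper_width: 8.4
gripper_force: 40.0
```

Request:
{"name": "servo_tool", "arguments": {"steps": [[255, [0, 0, 0], [0, 0, 0.03]], [255, [0, 0, 0], [0, 0, 0.03]], [255, [0, 0, 0], [0, 0, 0.01]], [255, [0, 0, 0], [0, 0, 0]], [255, [0, 0, 0], [0, 0, 0]], [255, [0, 0, 0], [0, 0, 0]], [255, [0, 0, 0], [0, 0, 0]], [255, [0, 0, 0], [0, 0, 0]], [255, [0, 0, 0], [0, 0, 0]], [255, [0, 0, 0], [0, 0, 0]]]}}

```text
time_s: 76.65
ee_pos: [509.0, 91.3, 168.4]
ee_rot: [-179.9, 0.2, 22.4]
force: [-5.3, 0.7, 4.0]
gripper_width: 8.3
gripper_force: 40.0
```

Run:
```python
from h import *
s=state();print(s['ee_pos'],s['ee_rot'],s['gripper_width'],s['force'],s['torque'])
plan([(511,91.2,207,24,165,2),(574.2,156.5,207,95,165,10),(574.2,156.5,207,95,165,1),(574.2,156.5,170.5,95,165,4)],[511,91.2,168,s['ee_rot'][2]])
```

```text
[508.98171279  91.27434197 168.38598868] [-179.94610168    0.18013269   22.39592648] 8.268147426231568 [-5.33351258  0.73390126  4.02421713] [-8.36366903e-04  1.12279860e+00  8.53467009e-01]
[[165,[0,0,-19.5],[0,0,-0.014]],[165,[0,0,-19.5],[0,0,-0.014]],[165,[8,-3,0],[0,0,-0.124]],[165,[9,-3,0],[0,0,-0.124]],[165,[9,-1,0],[0,0,-0.124]],[165,[9,0,0],[0,0,-0.124]],[165,[9,1,0],[0,0,-0.124]],[165,[9,2,0],[0,0,-0.124]],[165,[9,4,0],[0,0,-0.123]],[165,[8,4,0],[0,0,-0.124]]]
[[165,[7,5,0],[0,0,-0.124]],[165,[7,6,0],[0,0,-0.124]],[165,[0,0,0],[0,0,-0]],[165,[0,0,9],[0,0,-0]],[165,[0,0,9],[0,0,-0]],[165,[0,0,9],[0,0,-0]],[165,[0,0,9.5],[0,0,-0]],[165,[0,0,0],[0,0,0]],[165,[0,0,0],[0,0,0]],[165,[0,0,0],[0,0,0]]]
end [574.2 156.5 170.5  95. ]
```

Request:
{"name": "servo_tool", "arguments": {"steps": [[165, [0, 0, 0], [0, 0, -0.03]], [165, [0, 0, 0], [0, 0, 0]], [165, [0, 0, 0], [0, 0, 0]], [165, [0, 0, -20], [0, 0, 0]], [165, [0, 0, -19], [0, 0, 0]], [165, [8, -3, 0], [0, 0, -0.124]], [165, [9, -3, 0], [0, 0, -0.124]], [165, [9, -1, 0], [0, 0, -0.124]], [165, [9, 0, 0], [0, 0, -0.124]], [165, [9, 1, 0], [0, 0, -0.124]]]}}

```text
time_s: 77.65
ee_pos: [542.6, 123.8, 207.4]
ee_rot: [180.0, -0.0, 59.7]
force: [0.5, 0.7, 0.6]
gripper_width: 32.1
gripper_force: 0.0
```

Request:
{"name": "servo_tool", "arguments": {"steps": [[165, [9, 2, 0], [0, 0, -0.124]], [165, [9, 4, 0], [0, 0, -0.123]], [165, [8, 4, 0], [0, 0, -0.124]], [165, [7, 5, 0], [0, 0, -0.124]], [165, [7, 6.5, 0], [0, 0, -0.124]], [165, [0, 0, 0], [0, 0, 0]], [165, [0, 0, 0], [0, 0, 0]], [165, [0, 0, 0], [0, 0, 0]], [165, [0, 0, 0], [0, 0, 0]], [165, [0, 0, 0], [0, 0, 0]]]}}

```text
time_s: 78.65
ee_pos: [574.2, 156.1, 207.6]
ee_rot: [180.0, -0.0, 94.9]
force: [-0.0, -0.1, 0.8]
gripper_width: 32.3
gripper_force: 0.0
```

Request:
{"name": "servo_tool", "arguments": {"steps": [[165, [0, 0, 12], [0, 0, 0]], [165, [0, 0, 12], [0, 0, 0]], [165, [0, 0, 12.5], [0, 0, 0]], [165, [0, 0, 0], [0, 0, 0]], [165, [0, 0, 0], [0, 0, 0]], [255, [0, 0, 0], [0, 0, 0]], [255, [0, 0, 0], [0, 0, 0]], [255, [0, 0, 0], [0, 0, 0]], [255, [0, 0, 0], [0, 0, 0]], [255, [0, 0, 0], [0, 0, 0]]]}}

```text
time_s: 79.65
ee_pos: [573.9, 156.3, 171.3]
ee_rot: [-180.0, -0.0, 94.9]
force: [-3.2, -0.0, 2.0]
gripper_width: 7.9
gripper_force: 40.0
```

Request:
{"name": "servo_tool", "arguments": {"steps": [[255, [0, -0.7, 0], [0, 0, 0]], [255, [0, 0, 0.5], [0, 0, 0.138]], [255, [0, 0, 0], [0, 0, 0.138]], [255, [0, 0, 0.5], [0, 0, 0.138]], [255, [0, 0, 0], [0, 0, 0.138]], [255, [0, 0, 0.5], [0, 0, 0.138]], [255, [0, 0, 0], [0, 0, 0.138]], [255, [0, 0, 0.5], [0, 0, 0.138]], [255, [0, 0, 0], [0, 0, 0.138]], [255, [0, 0, 0.3], [0, 0, 0.1]]]}}

```text
time_s: 80.65
ee_pos: [573.2, 156.6, 169.0]
ee_rot: [-179.9, 0.0, 25.7]
force: [-3.2, 0.9, 4.3]
gripper_width: 8.0
gripper_force: 40.0
```

Request:
{"name": "servo_tool", "arguments": {"steps": [[255, [0, 0, 0], [0, 0, 0.03]], [255, [0, 0, 0], [0, 0, 0.03]], [255, [0, 0, 0], [0, 0, 0.01]], [255, [0, 0, 0], [0, 0, 0]], [255, [0, 0, 0], [0, 0, 0]], [255, [0, 0, 0], [0, 0, 0]], [255, [0, 0, 0], [0, 0, 0]], [255, [0, 0, 0], [0, 0, 0]], [255, [0, 0, 0], [0, 0, 0]], [255, [0, 0, 0], [0, 0, 0]]]}}

```text
time_s: 81.65
ee_pos: [573.2, 156.6, 168.9]
ee_rot: [-179.9, 0.0, 22.0]
force: [-4.6, 1.7, 4.6]
gripper_width: 8.6
gripper_force: 40.0
```

Run:
```python
from h import *
s=state();print(s['ee_pos'],s['ee_rot'],s['gripper_width'],s['force'],s['torque'])
plan([(573.5,156.3,207,24,165,2),(575,29.2,207,95,165,10)],[573.5,156.3,168.5,24])
```

```text
[573.21254719 156.61814844 168.89218612] [-1.79946415e+02  2.21376894e-02  2.19754551e+01] 8.557458951502047 [-4.56019368  1.74079     4.6471781 ] [0.32942357 1.0758928  0.85981564]
[[165,[0,0,-19.2],[0,0,-0]],[165,[0,0,-19.3],[0,0,-0]],[165,[-5,12,0],[0,0,-0.124]],[165,[-6,11,0],[0,0,-0.124]],[165,[-8,10,0],[0,0,-0.124]],[165,[-9,9,0],[0,0,-0.124]],[165,[-10,8,0],[0,0,-0.124]],[165,[-11,6,0],[0,0,-0.124]],[165,[-11,5,0],[0,0,-0.123]],[165,[-13,4,0],[0,0,-0.124]]]
[[165,[-12,2,0],[0,0,-0.124]],[165,[-12.9,0.9,0],[0,0,-0.124]],[165,[0,0,0],[0,0,0]],[165,[0,0,0],[0,0,0]],[165,[0,0,0],[0,0,0]],[165,[0,0,0],[0,0,0]],[165,[0,0,0],[0,0,0]],[165,[0,0,0],[0,0,0]],[165,[0,0,0],[0,0,0]],[165,[0,0,0],[0,0,0]]]
end [575.   29.2 207.   95. ]
```

Nut2 is at its stop (0.86 N m). On to nut4.

Request:
{"name": "servo_tool", "arguments": {"steps": [[165, [0, 0, 0], [0, 0, -0.03]], [165, [0, 0, 0], [0, 0, 0]], [165, [0, 0, 0], [0, 0, 0]], [165, [0, 0, -20], [0, 0, 0]], [165, [0, 0, -19], [0, 0, 0]], [165, [-5, 12, 0], [0, 0, -0.124]], [165, [-6, 11, 0], [0, 0, -0.124]], [165, [-8, 10, 0], [0, 0, -0.124]], [165, [-9, 9, 0], [0, 0, -0.124]], [165, [-10, 8, 0], [0, 0, -0.124]]]}}

```text
time_s: 82.65
ee_pos: [574.7, 91.5, 207.4]
ee_rot: [180.0, -0.0, 59.4]
force: [-0.0, 0.4, -0.5]
gripper_width: 31.8
gripper_force: 0.0
```

Request:
{"name": "servo_tool", "arguments": {"steps": [[165, [-11, 6, 0], [0, 0, -0.124]], [165, [-11, 5, 0], [0, 0, -0.123]], [165, [-13, 4, 0], [0, 0, -0.124]], [165, [-12, 2, 0], [0, 0, -0.124]], [165, [-13, 1, 0], [0, 0, -0.124]], [165, [0, 0, 0], [0, 0, 0]], [165, [0, 0, 0], [0, 0, 0]], [165, [0, 0, 0], [0, 0, 0]], [165, [0, 0, 0], [0, 0, 0]], [165, [0, 0, 0], [0, 0, 0]]]}}

```text
time_s: 83.65
ee_pos: [574.5, 29.5, 207.7]
ee_rot: [180.0, -0.0, 94.6]
force: [-0.2, -0.0, -0.0]
gripper_width: 32.2
gripper_force: 0.0
```

Request:
{"name": "servo_tool", "arguments": {"steps": [[165, [0, 0, 12], [0, 0, 0]], [165, [0, 0, 12], [0, 0, 0]], [165, [0, 0, 12.5], [0, 0, 0]], [165, [0, 0, 0], [0, 0, 0]], [165, [0, 0, 0], [0, 0, 0]], [255, [0, 0, 0], [0, 0, 0]], [255, [0, 0, 0], [0, 0, 0]], [255, [0, 0, 0], [0, 0, 0]], [255, [0, 0, 0], [0, 0, 0]], [255, [0, 0, 0], [0, 0, 0]]]}}

```text
time_s: 84.65
ee_pos: [575.4, 29.0, 171.6]
ee_rot: [179.9, 0.0, 94.6]
force: [2.3, -0.7, 0.0]
gripper_width: 8.2
gripper_force: 40.0
```

Request:
{"name": "servo_tool", "arguments": {"steps": [[255, [0, 0, 0], [0, 0, 0]], [255, [0, 0, 0.5], [0, 0, 0.138]], [255, [0, 0, 0], [0, 0, 0.138]], [255, [0, 0, 0.5], [0, 0, 0.138]], [255, [0, 0, 0], [0, 0, 0.138]], [255, [0, 0, 0.5], [0, 0, 0.138]], [255, [0, 0, 0], [0, 0, 0.138]], [255, [0, 0, 0.5], [0, 0, 0.138]], [255, [0, 0, 0], [0, 0, 0.138]], [255, [0, 0, 0.3], [0, 0, 0.1]]]}}

```text
time_s: 85.65
ee_pos: [575.4, 29.0, 169.5]
ee_rot: [179.9, -0.1, 25.4]
force: [3.9, 0.1, 2.8]
gripper_width: 8.3
gripper_force: 40.0
```

Request:
{"name": "servo_tool", "arguments": {"steps": [[255, [0, 0, 0], [0, 0, 0.03]], [255, [0, 0, 0], [0, 0, 0.03]], [255, [0, 0, 0], [0, 0, 0.01]], [255, [0, 0, 0], [0, 0, 0]], [255, [0, 0, 0], [0, 0, 0]], [255, [0, 0, 0], [0, 0, 0]], [255, [0, 0, 0], [0, 0, 0]], [255, [0, 0, 0], [0, 0, 0]], [255, [0, 0, 0], [0, 0, 0]], [255, [0, 0, 0], [0, 0, 0]]]}}

```text
time_s: 86.65
ee_pos: [575.4, 29.0, 169.4]
ee_rot: [180.0, -0.1, 21.7]
force: [5.0, 0.4, 3.7]
gripper_width: 8.8
gripper_force: 40.0
```

Run:
```python
from h import *
s=state();print(s['ee_pos'],s['ee_rot'],s['gripper_width'],s['force'],s['torque'])
```

```text
[575.3852092   28.98282675 169.39327685] [ 1.79953340e+02 -1.30124212e-01  2.16648720e+01] 8.757534701137004 [5.03223825 0.42113772 3.69082745] [-0.02738554 -0.86399607  0.92753172]
```

All four at the stop. Release, retreat and check.

Request:
{"name": "servo_tool", "arguments": {"steps": [[165, [0, 0, 0], [0, 0, -0.03]], [165, [0, 0, 0], [0, 0, 0]], [165, [0, 0, 0], [0, 0, 0]], [165, [0, 0, -20], [0, 0, 0]], [165, [0, 0, -30], [0, 0, 0]], [165, [0, 0, -30], [0, 0, 0]], [165, [-15, 37, 0], [0, 0, 0]], [165, [-15, 37, 0], [0, 0, 0]], [165, [-15, 37, 0], [0, 0, 0]], [165, [-15, 37, 0], [0, 0, 0]]]}}

```text
time_s: 87.65
ee_pos: [577.0, -131.8, 248.2]
ee_rot: [-179.9, 0.1, 23.3]
force: [0.2, 0.1, 0.6]
gripper_width: 32.0
gripper_force: 0.0
```

Request:
{"name": "servo_tool", "arguments": {"steps": [[165, [0, 0, 0], [0, 0, 0]], [165, [0, 0, 0], [0, 0, 0]], [165, [0, 0, 0], [0, 0, 0]], [165, [0, 0, 0], [0, 0, 0]], [165, [0, 0, 0], [0, 0, 0]], [165, [0, 0, 0], [0, 0, 0]], [165, [0, 0, 0], [0, 0, 0]], [165, [0, 0, 0], [0, 0, 0]], [165, [0, 0, 0], [0, 0, 0]], [165, [0, 0, 0], [0, 0, 0]]]}}

```text
time_s: 88.65
ee_pos: [578.1, -130.7, 248.8]
ee_rot: [-180.0, -0.0, 23.4]
force: [0.8, 0.0, 0.4]
gripper_width: 32.1
gripper_force: 0.0
```

```bash
python3 -c "
from chk import *
chk('z.png')
p=cams.grab_frame('scene');w=cloud(p);hsv=cv2.cvtColor(p['color'],cv2.COLOR_RGB2HSV)
P=rect(w,hsv[...,2]<75,35,140,(500,640,-140,-72));print('handle',np.median(P,0) if len(P) else 0)
Q=rect(w,hsv[...,2]<90,152,175,(540,612,60,130));print('bar',[np.round(v,1) for v in cv2.minAreaRect(Q[:,:2].astype(np.float32))])
"
```

```text
[ 578.12230561 -130.66249678  248.83935307] 23.364855889122797 [0.77951635 0.04062811 0.40743301]
top
nut 1 32 [638.6  96.8 160.3] 165.4 ang -155.0 [2.3 8. ]
nut 2 36 [574.  158.9 160.6] 165.0 ang -155.0 [2.5 7.7]
nut 3 35 [511.7  94.6 159.3] 164.2 ang -153.0 [2.6 7.6]
nut 4 36 [576.2  32.2 159.9] 164.4 ang -153.0 [2.5 7.9]
plate 651 137.5732458609673 slope [2.800000e-03 2.300000e-03 1.376533e+02]
scene
nut 1 60 [642.6  95.4 157.3] 163.6 ang -151.0 [2.2 8.2]
nut 2 63 [577.8 158.1 156.7] 163.1 ang -153.0 [2.4 8.2]
nut 3 55 [515.4  93.9 156.9] 163.3 ang -152.0 [2.5 8. ]
nut 4 59 [579.5  30.8 156.5] 162.8 ang -151.0 [2.5 8.6]
plate 731 136.53307014979657 slope [ 7.000000e-04 -5.000000e-04  1.366263e+02]
handle [544.48635096 -97.8101381   83.1261517 ]
bar [array([578.2,  94.6]), array([33.5, 12.4]), np.float64(88.1)]
```

View pics/z.png

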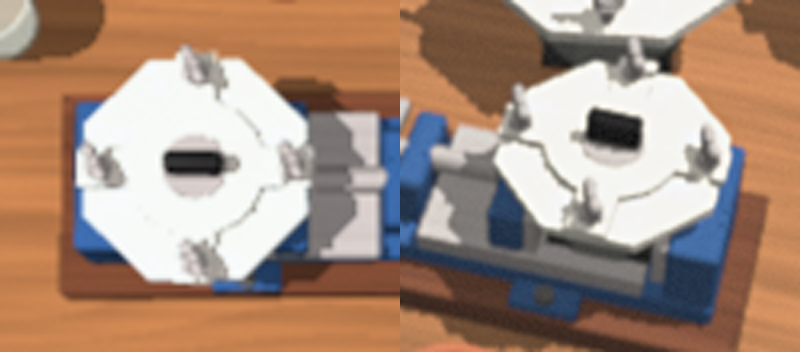

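The image shows the cover down by about 2.5 mm and level, all four fins at about 26° (2.7 rad), and the crank still home.

```bash
python3 -c "
from h import *
print(ticket.job_done())"
```

```text
the job is handed in; nothing more can be done
None
```

I handed the job in at about 89 s of the 210 s allowed. The barrel is clamped with all four castings inside, and the cover is seated level. All four wing nuts are at their stops, tightened in star order over two rounds. The judge returned no verdict, and these are my own camera and force readings.

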